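# Fetch the beaker from behind the bottles for the stirrer

### The arm

A 7-joint arm with a two-finger parallel gripper is mounted at the origin on a cart in front of the work surface, level with it; the furniture and walls round the work are solid. World frame = base frame: x ahead of the robot, y to its left, z up, the work surface at z = 0. Lengths are in m, angles in rad, forces in N, time in s.
With the tool pointing down it reaches from about 0.4 to 0.85 m from the base axis. Payload 10.4 kg.
Tool frame: the origin (TCP) lies between the finger pads; the fingertips stand 11 mm ahead of it and the grasp point (between the pads) lies 8 mm behind it; x points along the fingers, y is the direction in which the jaws open and shut, and the axes are right-handed (so a half turn about x gives the same grasp; the last joint's range is limited). The gripper opens to 87 mm and grips with 3 to 60 N. Pads are 19 mm wide; open, the fingers measure 117 mm over their backs; the gripper's body (75 mm by 190 mm) begins 51 mm behind the grasp point.
Start: joints at [-1.278, 0.332, -0.065, 1.46, 0.022, 1.35, -0.088], TCP at [0.194, 0.594, 0.234] pointing down, gripper open.
Joint ranges: [-2.6, 2.6], [-0.5, 2.12], [-1.47, 1.34], [0.16, 2.42], [-1.27, 4.41], [0.06, 2.06], [-2.6, 2.6]. Speed limits (rad/s): [2.22, 2.22, 2.79, 2.79, 3.14, 3.14, 3.14].

### API

Orientations are given as a unit quaternion [x, y, z, w].
In Python, from bench import r, cams, ticket gives the robot as it stands. The module is installed in compiled form; this text tells all that it offers.
- The arm moves only by the tool drive_tool, never from a script. Its argument "moves" is text: rows parted by semicolons, each of 5 numbers parted by spaces: the shift along the world's x, y, z in m, then the turn about the world's z in degrees, then the closure, from 0 (fully open) to 1 (shut). In form: x y z twist grip; .... A call has 1 to 20 rows; each row shifts and turns the commanded pose from where the row before left it; what a row does not reach is not made up. A row lasts 1/8 s, in which the tool goes at most 62.5 mm and 10.7 degrees, less where a joint would pass 70% of its speed; a pose out of reach is approached as far as the arm can. A call is refused whole if a number of a shift passes 0.0625 or a number of a turn 10.7, either way. A call with a gripper value outside its range is refused whole. The fingers move at their own pace and stop on an object; "newtons" is the grip in N (left out, the last holds). Time passes only in rows, so rows that do not move let the fingers close. It gives the time, the measured TCP pose, the force and the opening at its end, in the units of the state.
- r.read_state(): the state, without advancing time (a new reading comes with each control period).
- cams.camera(name): name is "scene" or "top" or "wrist"; returns a dict with "color" (480x640x3 uint8, red, green, blue), "fx", "fy", "cx", "cy" (pixels), "extrinsics" (4x4, takes a point from camera to world coordinates). Camera axes: x right, y down, z forward; pixel columns grow to the right and rows downward; lengths in m; the calibration is good to about 2 mm. The wrist camera is an equidistant fisheye: a pixel r from the principal point sees the ray r / f radians off the axis. A picture is of the moment at which its call begins. There is no depth.
- ticket.close_job(): hands the job in, once; it reports no verdict.
The state is a dict: "time": time; "joint_positions": joint angles; "joint_vel": joint speeds; "joint_torque": joint torques, N m; "ee_pos": TCP position; "eef_rot": TCP orientation; "ft_force": force on the tool from outside, world axes, zero at the start; "torque": the same for the moment, N m; "width": finger opening in m.
Only numpy, scipy, OpenCV 4.12 (cv2) and the standard library are available. Lean on these libraries where they do the work, as an engineer would, in place of code of your own. Each camera call takes 0.05 s, during which the arm holds its last target.

### The job

The small beaker at the back of the grey bottle board is wanted on the magnetic stirrer, but a sample bottle and a conical flask stand in front of it. First clear both of them off the board into the empty white side tray, standing upright and let go; then stand the small beaker in the middle of the stirrer's plate, and after that put the bottle and the flask back on the board, each on the very ring where it stood at the start. Keep all the glassware upright and leave the small brown vial and the petri dish where they are.

Things in the scene. Friction and masses are not known exactly. Their poses are not given: they have to be found in the camera images.
- sample_bottle: the thing to clear aside and put back: tall round plain clear plastic bottle (its shoulder and neck are so clear that the cap may seem to float) with a white screw cap, 205 mm high, 0.37 kg. Body 60 mm in diameter up to 144 mm, shoulder to 168 mm, then the neck and cap, 29 mm in diameter, from 168 to 205 mm: easily gripped there. Origin: centre of its underside, z up. It stands on one of the two front rings of the board (left or right, it varies).
- conical_flask: the other thing to clear aside and put back: conical glass flask with a reddish stopper, 114 mm high, 0.14 kg, base 76 mm in diameter; the stopper at the top, 94 to 114 mm up, is 27 mm in diameter and fixed in the neck: grip it there. Origin: centre of its underside, z up. It stands on the other front ring of the board.
- small_beaker: the thing to fetch: small open glass beaker, 70 mm high, 0.07 kg, about 53 mm in diameter and 60 mm over the spout, which lies along its own x axis: grip it across its own y axis, 53 mm wide. Rigid. Origin: centre of its underside, z up. It stands on the rear ring of the board.
- bottle_board: fixed low grey board, 170 mm (its x, front to back) by 210 mm (its y), top surface 8 mm above the worktop, a lip 14 mm high along its back (+x) edge. Three flat black ring marks on top: front left, centre at (-40, +52) mm, and front right at (-40, -52) mm, both 82 mm in diameter, and rear at (+32, 0) mm, 68 mm in diameter. Origin: centre of its underside.
- side_tray: fixed white shallow tray, empty at the start, 220 mm (its x) by 140 mm (its y), walls 4 mm thick and 14 mm high, inner floor 4 mm above the worktop; room for bottle and flask one behind the other along its x. Origin: centre of its underside. It stands to one side of the board, the stirrer to the other; which is which varies.
- stirrer: fixed magnetic stirrer, white body 176 mm (its x) by 157 mm (its y), with two knobs on its front (-x) side. Its flat square plate, 128 by 128 mm, is on top, 96 mm above the worktop; the middle of the plate lies at (+16, 0, 96) mm from its origin. Origin: below the body at worktop level, z up.
- vial: bystander, loose, to be left alone: small brown vial with a black cap, 25 mm in diameter, 60 mm high. Origin: centre of its underside.
- petri: bystander, loose, to be left alone: flat round petri dish, 73 mm in diameter, 15 mm high. Origin: centre of its underside.

How it is judged:
By the outcome, as a careful person would: the job done as asked, in the order asked, and still so for the second after the job is handed in, with the robot touching nothing.
It also fails if it takes over 125 s, if anything falls off the work surface, if the arm or the gripper's body presses on something with over 40 N, if the wrist force passes 120 N, or if a joint passes its speed limit or range.

## Working session

There is one attempt and no reset: what is moved stays moved. The work goes in short steps, Python scripts to look and compute and a tool call to move; the robot and the scene stay as the last step left them, time stands still between calls to the robot, and variables do not carry over. Pictures are saved under pics/ and viewed, and the job is handed in when it is done.

Besides the shell and the picture viewer there is one more tool, called after ">>>" by a JSON object that holds its "name" and its "arguments". drive_tool: Moves the arm, as the interface text tells. Its arguments: {"type":"object","properties":{"moves":{"type":"string"},"newtons":{"type":"number"}},"required":["moves"]}

```bash
mkdir -p pics; cat > h.py <<'E'
import numpy as np, cv2
from bench import r, cams, ticket
def snap(name,f):
    c=cams.camera(name); cv2.imwrite(f"pics/{f}.png",c["color"][:,:,::-1]); 
    np.savez(f"pics/{f}.npz",color=c["color"],K=[c["fx"],c["fy"],c["cx"],c["cy"]],E=c["extrinsics"]); return c
def load(f): 
    d=np.load(f"pics/{f}.npz"); return d["color"],d["K"],d["E"]
def pt(f,u,v,z):
    _,K,E=load(f); d=E[:3,:3]@np.array([(u-K[2])/K[0],(v-K[3])/K[1],1]); o=E[:3,3]; return o+d*(z-o[2])/d[2]
def px(f,p):
    _,K,E=load(f); q=E[:3,:3].T@(np.array(p)-E[:3,3]); return K[0]*q[0]/q[2]+K[2],K[1]*q[1]/q[2]+K[3]
E
python3 - <<'E'
from h import *
for n in("scene","top"):
    c=snap(n,n+"0"); print(n,c["fx"],c["cx"],c["cy"],np.round(c["extrinsics"],3).tolist())
print(r.read_state())
E
```

```text
scene 547.5647935689528 315.8452623073821 237.7476236194237 [[0.699, -0.598, 0.392, 0.145], [-0.715, -0.583, 0.386, -0.447], [-0.002, -0.55, -0.835, 0.885], [0.0, 0.0, 0.0, 1.0]]
top 532.1539248238548 323.09897474415357 229.9858869939119 [[0.008, -0.998, 0.063, 0.456], [-1.0, -0.008, 0.002, -0.076], [-0.002, -0.063, -0.998, 1.292], [0.0, 0.0, 0.0, 1.0]]
{'time': 0.1, 'joint_positions': array([-1.27756903,  0.33280071, -0.06469795,  1.46084627,  0.02158989,
        1.34991452, -0.08849647]), 'joint_vel': array([ 7.44264752e-04, -1.62633819e-03, -7.20622695e-04, -3.40460605e-03,
       -2.41489876e-04, -2.13957347e-05, -1.54997558e-04]), 'joint_torque': array([ 6.12784079e-04, -6.24540424e+01,  2.41277518e-02, -3.90717065e+01,
       -6.15794957e-02,  3.65407777e-02,  5.77445667e-05]), 'ee_pos': array([0.19402419, 0.59376994, 0.23284375]), 'eef_rot': array([ 0.1107447 ,  0.69836322, -0.11163905,  0.69825579]), 'ft_force': array([-0.50718343,  0.71345559, -0.64984573]), 'torque': array([0.04564101, 0.00925339, 0.04570505]), 'width': 0.0869338396216979}
```

View pics/scene0.png

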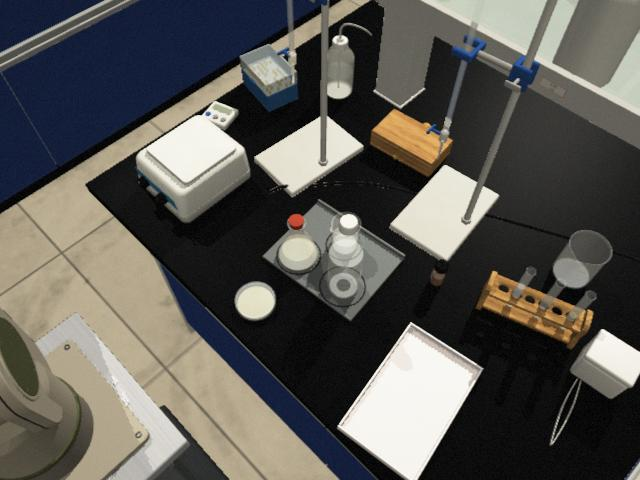

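View pics/top0.png

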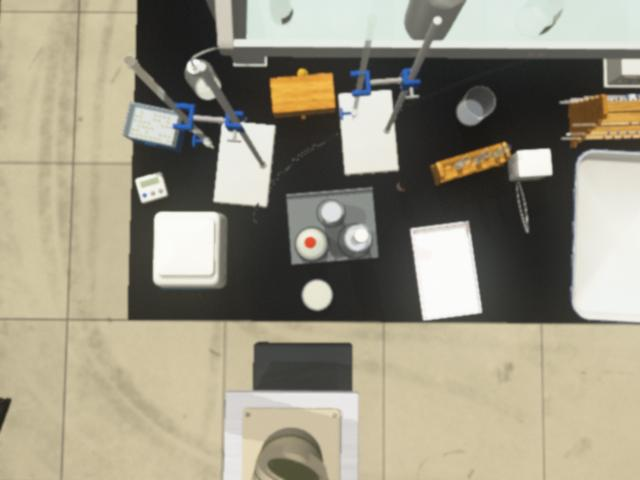

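The bottle stands on the front right ring and the flask (red stopper) on the front left. The beaker is behind them at about (330,212) in top. The tray is on the right, the stirrer on the left, the petri dish in front of the board, and the vial at about (400,187). I'll zoom in and measure.

```bash
python3 - <<'E'
from h import *
im=cv2.imread("pics/top0.png"); cv2.imwrite("pics/z1.png",cv2.resize(im[175:325,270:420],(800,600)[:1]*0 or (600,600),interpolation=cv2.INTER_CUBIC))
im=cv2.imread("pics/scene0.png"); cv2.imwrite("pics/z2.png",cv2.resize(im[190:340,250:450],(800,600),interpolation=cv2.INTER_CUBIC))
T,_,_=load("top0"); S,_,_=load("scene0")
def blobs(f,img,mask,amin,z):
    n,l,st,ce=cv2.connectedComponentsWithStats(mask.astype(np.uint8))
    for i in range(1,n):
        if st[i,4]>amin:
            c=(l==i).astype(np.uint8); ct=max(cv2.findContours(c,0,2)[0],key=cv2.contourArea)
            R=cv2.minAreaRect(ct); b=cv2.boxPoints(R)
            print(f,st[i],ce[i].round(1),[pt(f,*q,z).round(3)[:2].tolist() for q in b],"C",pt(f,*R[0],z).round(4)[:2])
h=T.astype(int)
print("white z=.014"); blobs("top0",T,h.min(2)>200,1500,0.014)
print("plate z=.096");blobs("top0",T,h.min(2)>200,1500,0.096)
print("red"); blobs("top0",T,(h[:,:,0]>150)&(h[:,:,1]<90),20,0.122)
h=S.astype(int)
blobs("scene0",S,(h[:,:,0]>140)&(h[:,:,1]<80)&(h[:,:,2]<80),20,0.122)
hs=cv2.cvtColor(T,cv2.COLOR_RGB2HSV).astype(int)
g=T.astype(int); m=(abs(g[:,:,0]-g[:,:,2])<30)&(g.mean(2)>75)&(g.mean(2)<150); m[:,:270]=0;m[:,400:]=0;m[:180]=0;m[280:]=0
m=cv2.morphologyEx(m.astype(np.uint8),cv2.MORPH_CLOSE,np.ones((25,25)))
blobs("top0",T,m,1500,0.008)
E
```

```text
white z=.014
top0 [ 234    0  189   47 7269] [327.8  23.3] [[1.106, 0.151], [1.109, -0.314], [0.992, -0.313], [0.989, 0.149]] C [ 1.0489 -0.0816]
top0 [ 431    0  209   48 8741] [546.   24.1] [[1.109, -0.336], [1.113, -0.85], [0.994, -0.846], [0.99, -0.335]] C [ 1.0514 -0.5918]
top0 [ 339   91   58   82 3717] [367.8 133.1] [[0.87, -0.109], [0.882, -0.235], [0.688, -0.251], [0.677, -0.126]] C [ 0.7789 -0.1804]
top0 [ 215  123   59   82 3546] [243.8 166.3] [[0.608, 0.191], [0.803, 0.174], [0.79, 0.049], [0.595, 0.067]] C [0.6986 0.12  ]
top0 [ 573  162   67  160 9927] [607.9 241.8] [[0.707, -0.678], [0.708, -0.838], [0.326, -0.826], [0.325, -0.67]] C [ 0.5149 -0.7529]
top0 [ 154  212   65   72 4179] [184.6 246. ] [[0.577, 0.335], [0.579, 0.18], [0.408, 0.177], [0.407, 0.33]] C [0.4925 0.2554]
top0 [ 411  223   70   97 5269] [445.5 271.5] [[0.541, -0.283], [0.562, -0.423], [0.345, -0.452], [0.324, -0.313]] C [ 0.4423 -0.3677]
top0 [ 224  393  134   87 4181] [290.5 423.9] [[0.15, 0.157], [0.152, -0.157], [-0.045, -0.157], [-0.048, 0.153]] C [ 0.0518 -0.0009]
plate z=.096
top0 [ 234    0 
[... 743 characters left out ...]
.41, 0.304]] C [0.4901 0.2341]
top0 [ 411  223   70   97 5269] [445.5 271.5] [[0.535, -0.269], [0.555, -0.401], [0.352, -0.428], [0.332, -0.298]] C [ 0.4432 -0.349 ]
top0 [ 224  393  134   87 4181] [290.5 423.9] [[0.169, 0.142], [0.172, -0.152], [-0.013, -0.152], [-0.015, 0.139]] C [ 0.0778 -0.0058]
red
top0 [306 238   9   9  54] [309.8 242.2] [[0.502, -0.033], [0.515, -0.045], [0.504, -0.056], [0.492, -0.044]] C [ 0.5031 -0.0447]
scene0 [288 214  15  13 116] [295.1 220.2] [[0.504, -0.026], [0.521, -0.043], [0.504, -0.061], [0.487, -0.044]] C [ 0.5041 -0.0436]
top0 [ 286  184  114   96 6493] [332.  225.8] [[0.627, 0.019], [0.652, -0.257], [0.438, -0.274], [0.413, -0.001]] C [ 0.5319 -0.128 ]
```

View pics/z1.png

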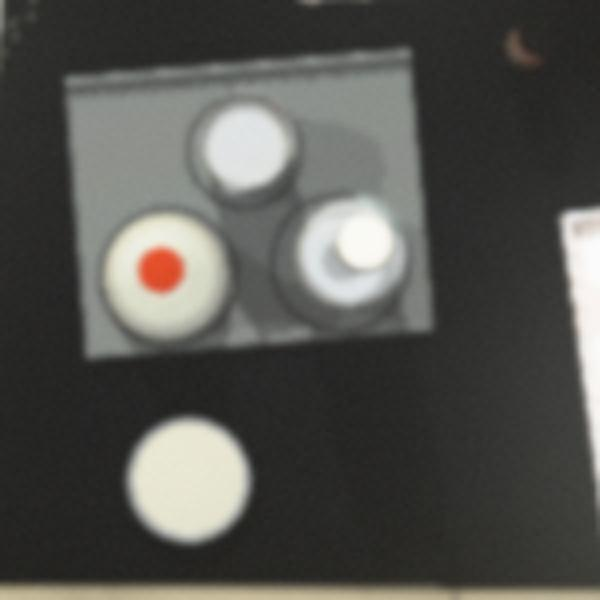

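View pics/z2.png

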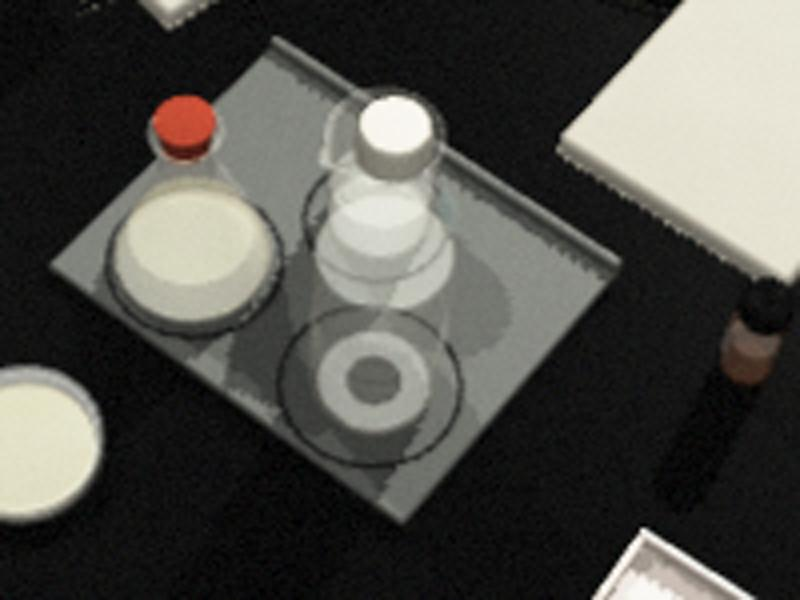

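```bash
cat > b.py <<'E'
from h import *
def z1(u,v): return ((u+.5)/4-.5+270,(v+.5)/4-.5+175)
def z2(u,v): return ((u+.5)/4-.5+250,(v+.5)/4-.5+190)
E
python3 - <<'E'
from b import *
P=lambda u,v,z:pt("top0",*z1(u,v),z)[:2]
Q=lambda u,v,z:pt("scene0",*z2(u,v),z)[:2]
fl,fr,bl,br=P(86,357,.008),P(433,330,.008),P(67,77,.014),P(411,49,.014)
print("top",fl,fr,bl,br,np.hypot(*(fl-fr)),np.hypot(*(fl-bl)),np.hypot(*(fr-br)))
fl2,fr2,bl2,br2=Q(50,265,.008),Q(402,523,.008),Q(275,38,.014),Q(620,263,.014)
print("scene",fl2,fr2,bl2,br2,np.hypot(*(fl2-fr2)),np.hypot(*(fl2-bl2)),np.hypot(*(fr2-br2)))
for a in((fl,fr,bl,br),(fl2,fr2,bl2,br2)):
    c=np.mean(a,0); y=a[0]-a[1]+a[2]-a[3]; yaw=np.arctan2(-y[0],y[1]); R=np.array([[np.cos(yaw),-np.sin(yaw)],[np.sin(yaw),np.cos(yaw)]])
    print("board",c,np.degrees(yaw))
    for q in((-.04,.052),(-.04,-.052),(.032,0)): print(" ring",c+R@q)
print("cap",P(365,240,.205+.008),Q(397,122,.205+.008))
print("flask ring",P(167,277,.008),Q(195,255,.008),"ring R",P(341,260,.008),Q(370,386,.008),"rear",P(243,153,.008))
print("stopper",P(161,270,.122),Q(186,112,.122))
print("petri",P(189,480,.015),"vial",Q(745,375,0),Q(767,297,.06))
for p in("top0","scene0"):
  print(p,px(p,(.6,-.09,.078)))
E
```

```text
top [0.45523364 0.00274367] [ 0.47314121 -0.20606424] [0.6239573 0.0158533] [ 0.64261761 -0.1919026 ] 0.2095743863964111 0.16923219101908854 0.17006704422113644
scene [0.45690261 0.00195895] [ 0.47489137 -0.205298  ] [0.62328229 0.01654318] [ 0.64120306 -0.19053725] 0.20803614275113128 0.16701765459568635 0.16696544509900715
board [ 0.54873744 -0.09484247] 5.016825370202752
 ring [ 0.50434337 -0.04653961]
 ring [ 0.51343799 -0.15014119]
 ring [ 0.58061485 -0.09204412]
board [ 0.54906983 -0.09433328] 4.953297610084102
 ring [ 0.50472934 -0.04598123]
 ring [ 0.51370909 -0.14959283]
 ring [ 0.58095032 -0.09157028]
cap [ 0.51577587 -0.15077077] [ 0.51755501 -0.14988385]
flask ring [ 0.50379291 -0.04555935] [ 0.50833816 -0.04283181] ring R [ 0.51489467 -0.15048299] [ 0.5147214  -0.14928342] rear [ 0.57926989 -0.09087173]
stopper [ 0.50338989 -0.04495306] [ 0.50888495 -0.0414745 ]
petri [ 0.38252419 -0.05999115] vial [ 0.64240753 -0.26569661] [ 0.64631337 -0.26115653]
top0 (np.float64(330.42731138174344), np.float64(200.95785020326522))
scene0 (np.float64(351.6520970679818), np.float64(217.64910281132506))
```

```bash
python3 - <<'E'
from b import *
from scipy.spatial.transform import Rotation as Ro
print(Ro.from_quat(r.read_state()["eef_rot"]).as_matrix().round(3))
print("rodL",pt("top0",263,165,.01),"rodR",pt("top0",388,130,.01))
im=cv2.imread("pics/top0.png"); a=cv2.resize(im[195:305,140:240],(500,550),interpolation=cv2.INTER_CUBIC)
b=cv2.resize(im[210:330,400:490],(300,400),interpolation=cv2.INTER_CUBIC)
a=((a.astype(float)/255)**3*255).astype(np.uint8)
o=np.zeros((600,800,3),np.uint8); o[:550,:500]=a;o[:400,500:]=b;cv2.imwrite("pics/z3.png",o)
im=cv2.imread("pics/scene0.png"); a=cv2.resize(im[100:230,125:265],(700,650)); a=cv2.resize(a,(640,594)); a=((a.astype(float)/255)**2*255).astype(np.uint8); cv2.imwrite("pics/z4.png",a)
E
```

```text
[[-0.     0.311  0.951]
 [-0.001  0.951 -0.311]
 [-1.    -0.001  0.   ]]
rodL [0.6947245  0.07388973 0.01      ] rodR [ 0.78339438 -0.23011107  0.01      ]
```

View pics/z3.png

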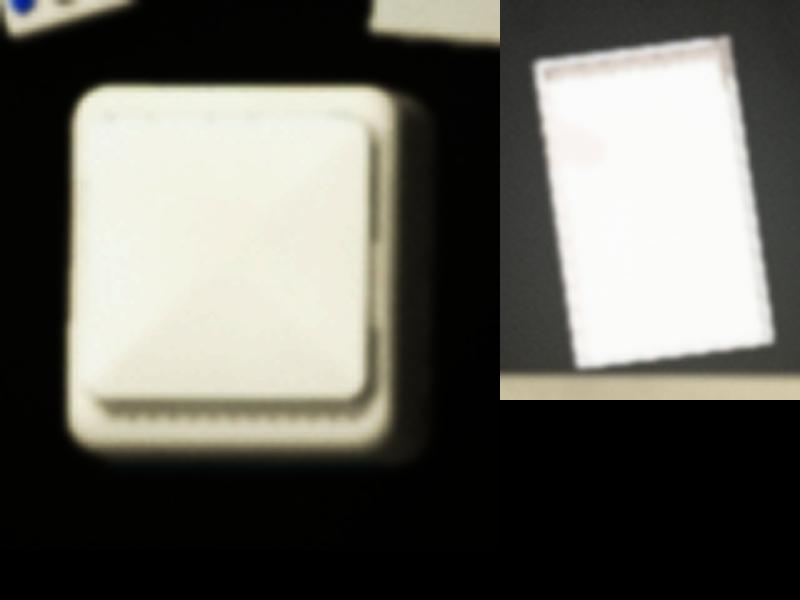

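View pics/z4.png

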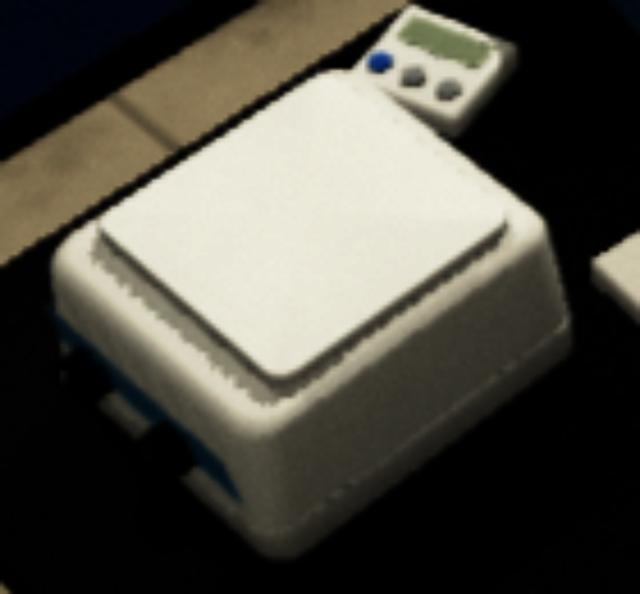

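```bash
python3 - <<'E'
from b import *
s=640/140
for f,cs in(("top0",[(140+u/5-.4,195+v/5-.4) for u,v in((88,402),(370,402),(370,114),(86,114))]),
            ("scene0",[(125+u/s-.4,100+v/s-.4) for u,v in((98,232),(278,382),(509,224),(330,72))])):
    p=np.array([pt(f,*c,.096)[:2] for c in cs]); print(f,p.round(4).tolist(),p.mean(0),np.linalg.norm(np.diff(p,axis=0),axis=1))
for f in("top0",):
    p=np.array([pt(f,*((u-500)/3.333+400-.35,v/3.333+210-.35),.014)[:2] for u,v in((578,368),(774,342),(729,38),(535,62))]);print("tray",p.round(4).tolist(),p.mean(0),np.linalg.norm(np.diff(p,axis=0),axis=1))
E
```

```text
top0 [[0.428, 0.2971], [0.429, 0.1707], [0.5585, 0.1734], [0.5575, 0.3016]] [0.4932616  0.23573288] [0.12641487 0.12950491 0.12818771]
scene0 [[0.4306, 0.2936], [0.4331, 0.1747], [0.5548, 0.1726], [0.559, 0.2979]] [0.49439092 0.23469092] [0.11892087 0.12171009 0.12529525]
tray [[0.3243, -0.3132], [0.3439, -0.4532], [0.5616, -0.4231], [0.5431, -0.283]] [ 0.44321343 -0.36812922] [0.14142877 0.21972346 0.14134193]
```

>>> {"name": "drive_tool", "arguments": {"moves": "0.04 -0.045 0.01 2.25 0;0.04 -0.045 0.01 2.25 0;0.04 -0.045 0.01 2.25 0;0.04 -0.045 0.01 2.25 0;0.04 -0.045 0.01 2.25 0;0.04 -0.045 0.01 2.25 0;0.04 -0.045 0.01 2.25 0;0.04 -0.045 0.01 2.25 0;0 -0.05 0 0 0;0 -0.05 0 0 0;0 -0.05 0 0 0;0 -0.05 0 0 0;0 -0.05 0 0 0;0 -0.05 0 0 0;0 -0.04 0 0 0;0 -0.03 0 0 0;0 0 0 0 0;0 0 0 0 0", "newtons": 25}}

```text
time: 2.35
ee_pos: [0.5141, -0.1351, 0.3133]
eef_rot: [0.0, 0.707, -0.0, 0.707]
ft_force: [-0.3, 1.2, 0.1]
width: 0.0872
```

```bash
python3 - <<'E'
from h import *
s=r.read_state(); print(s["ee_pos"],s["eef_rot"],s["joint_positions"].round(2))
c=snap("wrist","w1"); print(c["fx"],c["cx"],c["cy"],c["extrinsics"].round(3).tolist()); snap("scene","s1")
E
```

```text
[ 0.51411418 -0.13507826  0.31330733] [ 4.94779025e-04  7.07297315e-01 -1.84525978e-04  7.06915999e-01] [-0.33  0.09  0.54  1.6  -0.04  1.47  1.78]
371.64829954431775 322.8241747421984 232.69433627604045 [[0.0, 0.959, 0.282, 0.436], [1.0, -0.0, -0.0, -0.134], [-0.0, 0.282, -0.959, 0.464], [0.0, 0.0, 0.0, 1.0]]
```

View pics/w1.png

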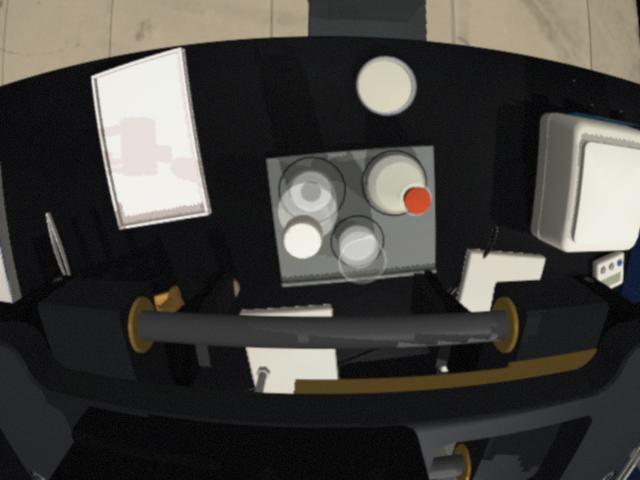

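View pics/s1.png

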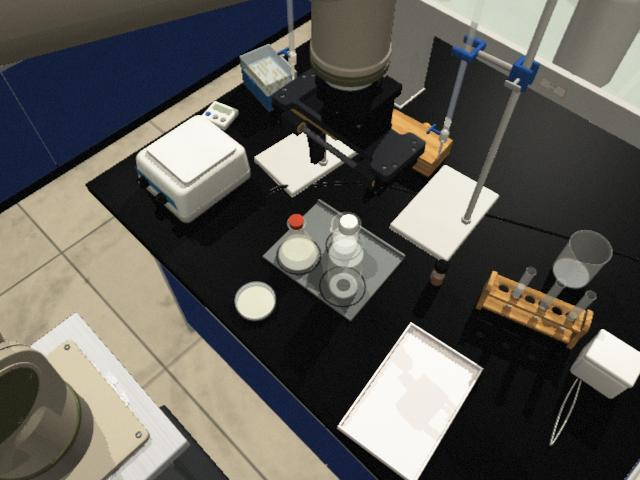

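```bash
cat >> b.py <<'E'
def fe(f,u,v,z):
    _,K,E=load(f); a=np.array([(u-K[2])/K[0],(v-K[3])/K[1]]); t=np.hypot(*a); d=np.array([*(np.sin(t)*a/t),np.cos(t)]) if t>0 else np.array([0,0,1.])
    d=E[:3,:3]@d; o=E[:3,3]; return (o+d*(z-o[2])/d[2])
def fepx(f,p):
    _,K,E=load(f); q=E[:3,:3].T@(np.array(p)-E[:3,3]); t=np.arctan2(np.hypot(q[0],q[1]),q[2]); n=q[:2]/np.hypot(q[0],q[1]); return t*n*K[:2]+K[2:]
E
python3 - <<'E'
from b import *
im,_,_=load("w1"); h=im.astype(int)
def circ(m,roi):
    mm=np.zeros_like(m,np.uint8); a,b,c,d=roi; mm[b:d,a:c]=m[b:d,a:c]
    ct=max(cv2.findContours(mm,0,2)[0],key=cv2.contourArea); return cv2.minEnclosingCircle(ct)
c=circ(h.min(2)>235,(280,215,325,262)); print(c,"cap",fe("w1",*c[0],.213))
c=circ((h[:,:,0]>150)&(h[:,:,1]<100),(390,180,440,220)); print(c,"stop",fe("w1",*c[0],.122))
print("ringRear",fe("w1",357,242,.008), "petri",fe("w1",386,85,.015))
a=im[205:295,320:410]; cv2.imwrite("pics/z5.png",cv2.resize(a,(600,600),interpolation=cv2.INTER_CUBIC)[:,:,::-1])
E
```

```text
Traceback (most recent call last):
ValueError: max() iterable argument is empty
```

```bash
cat >> b.py <<'E'
def circ(m,roi):
    mm=np.zeros(m.shape,np.uint8); a,b,c,d=roi; mm[b:d,a:c]=m[b:d,a:c]
    ct=max(cv2.findContours(mm,0,2)[0],key=cv2.contourArea); return cv2.minEnclosingCircle(ct)
E
python3 - <<'E'
from b import *
im,_,_=load("w1"); h=im.astype(int)
print(h[238,302])
c=circ(h.min(2)>215,(280,215,325,262)); print(c,"cap",fe("w1",*c[0],.213))
c=circ((h[:,:,0]>150)&(h[:,:,1]<100),(390,180,440,220)); print(c,"stop",fe("w1",*c[0],.122))
print("ringRear",fe("w1",357,242,.008), "petri",fe("w1",386,85,.015))
a=im[205:295,320:410]; cv2.imwrite("pics/z5.png",cv2.resize(a,(600,600),interpolation=cv2.INTER_CUBIC)[:,:,::-1])
E
```

```text
[243 239 230]
((302.1793518066406, 241.0163116455078), 17.293594360351562) cap [ 0.51664218 -0.14905532  0.213     ]
((416.6257019042969, 200.08570861816406), 13.314498901367188) stop [ 0.50472394 -0.04447484  0.122     ]
ringRear [ 0.58341932 -0.09026509  0.008     ] petri [ 0.38465211 -0.05881447  0.015     ]
```

View pics/z5.png

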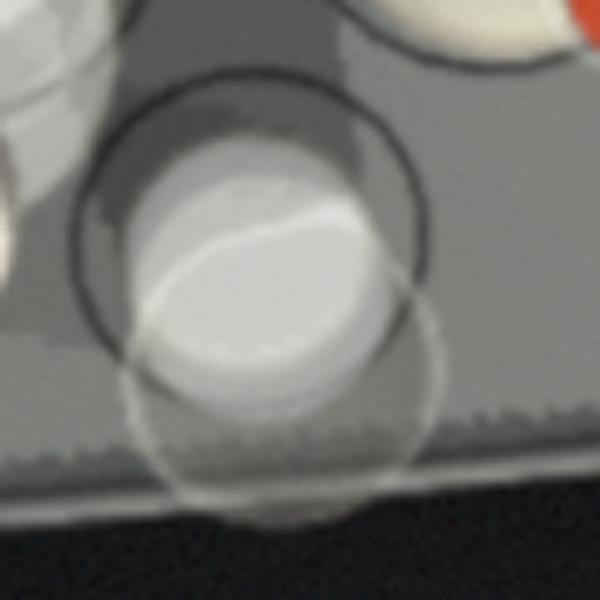

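>>> {"name": "drive_tool", "arguments": {"moves": "0.002 -0.0145 -0.02 0 0;0 0 -0.03 0 0;0 0 -0.03 0 0;0 0 -0.03 0 0;0 0 -0.016 0 0;0 0 0 0 0;0 0 0 0 1;0 0 0 0 1;0 0 0 0 1;0 0 0 0 1;0 0 0 0 1;0 0 0 0 1;0 0 0 0 1;0 0 0 0 1", "newtons": 25}}

```text
time: 4.2
ee_pos: [0.5161, -0.1503, 0.1876]
eef_rot: [0.001, 0.707, -0.0, 0.707]
ft_force: [-0.3, 0.4, 0.3]
width: 0.0282
```

>>> {"name": "drive_tool", "arguments": {"moves": "0 0 0.01 0 1;0 0 0.02 0 1;0 0 0.02 0 1;-0.001 -0.015 0 1 1;-0.003 -0.03 0 1 1;-0.004 -0.035 0 1 1;-0.004 -0.035 0 1 1;-0.004 -0.035 0 1 1;-0.004 -0.03 0 1 1;-0.003 -0.02 0 1.8 1;0 -0.011 0 0 1;0 0 0 0 1;0 0 0 0 1"}}

```text
time: 5.82
ee_pos: [0.4936, -0.3602, 0.2375]
eef_rot: [-0.048, 0.706, 0.048, 0.705]
ft_force: [0.3, -0.5, -4.7]
width: 0.0286
```

```bash
python3 - <<'E'
from h import *
s=r.read_state(); print(s["ee_pos"],s["eef_rot"],s["joint_positions"].round(2),s["width"],s["ft_force"])
snap("scene","s2")
E
```

```text
[ 0.49359764 -0.36023803  0.23749474] [-0.04752538  0.70550419  0.04811817  0.70547134] [ 0.04  0.34  0.66  1.53 -0.21  1.35  2.43] 0.02860232437829739 [ 0.28074422 -0.54196627 -4.6665515 ]
```

View pics/s2.png

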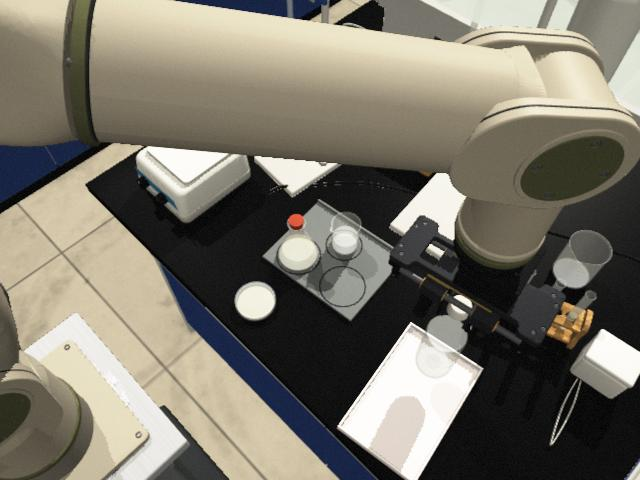

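>>> {"name": "drive_tool", "arguments": {"moves": "0 0 -0.02 0 1;0 0 -0.02 0 1;0 0 -0.01 0 1;0 0 -0.003 0 1;0 0 0 0 1;0 0 0 0 1"}}

```text
time: 6.62
ee_pos: [0.4934, -0.3616, 0.1853]
eef_rot: [-0.048, 0.705, 0.047, 0.706]
ft_force: [-0.2, -0.2, -4.4]
width: 0.0284
```

>>> {"name": "drive_tool", "arguments": {"moves": "0 0 -0.0015 0 1;0 0 0 0 1"}}

```text
time: 6.88
ee_pos: [0.4934, -0.3616, 0.1836]
eef_rot: [-0.048, 0.705, 0.047, 0.706]
ft_force: [0.5, 0.6, -1.1]
width: 0.0281
```

>>> {"name": "drive_tool", "arguments": {"moves": "0 0 0 0 0.55;0 0 0 0 0.3;0 0 0 0 0;0 0 0 0 0;0 0 0 0 0;0 0 0.02 0 0;0 0 0.04 0 0;0 0 0.04 0 0;0 0 0 0 0;0 0 0 0 0"}}

```text
time: 8.12
ee_pos: [0.493, -0.3612, 0.2825]
eef_rot: [-0.047, 0.706, 0.048, 0.705]
ft_force: [-0.1, -0.1, -1.0]
width: 0.0872
```

```bash
python3 - <<'E'
from b import *
s=r.read_state(); print(s["ee_pos"],s["joint_positions"].round(2),s["width"])
snap("wrist","w3"); snap("scene","s3")
E
```

```text
[ 0.49297933 -0.36122039  0.28251119] [ 0.03  0.32  0.67  1.46 -0.2   1.44  2.42] 0.08719328858063455
```

View pics/w3.png

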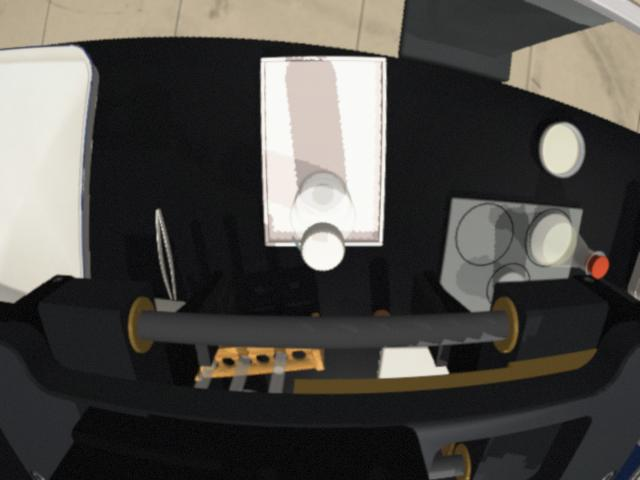

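View pics/s3.png

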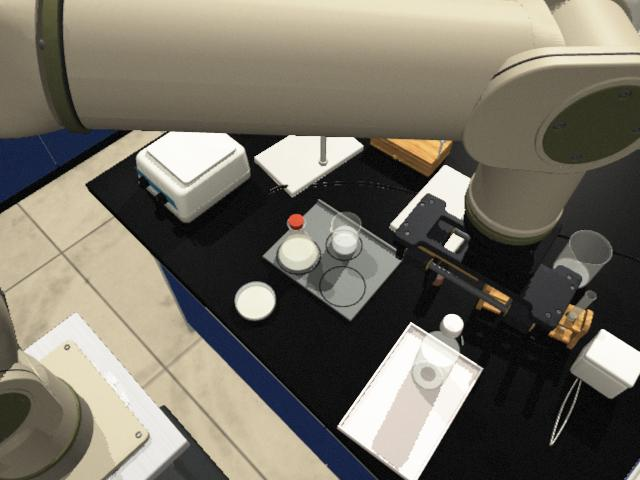

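>>> {"name": "drive_tool", "arguments": {"moves": "0 0.005 0 -10 0;0.001 0.018 0 -10 0;0.001 0.018 0 -10 0;0.001 0.018 0 -10 0;0.001 0.018 0 -10 0;0.001 0.018 0 -10 0;0.001 0.018 0 -10 0;0.001 0.018 0 -10 0;0.001 0.018 0 -10 0;0.001 0.018 0 -10 0;0.001 0.018 0 -10 0;0.001 0.018 0 -10 0;0.001 0.018 0 -10 0;0 0.018 0 -10 0;0 0.018 0 -10 0;0 0.018 0 -10 0;0 0.018 0 -10 0;0 0.018 0 -10 0;0 0.004 0 0 0;0 0 0 0 0"}}

```text
time: 10.72
ee_pos: [0.5049, -0.0467, 0.2827]
eef_rot: [-0.705, -0.049, 0.706, -0.049]
ft_force: [1.0, -0.5, 0.9]
width: 0.0869
```

```bash
python3 - <<'E'
from b import *
s=r.read_state(); print(s["ee_pos"],s["eef_rot"],s["joint_positions"].round(2),s["width"])
snap("wrist","w4"); snap("scene","s4")
E
```

```text
[ 0.50491004 -0.04667292  0.28271231] [-0.70518062 -0.04893693  0.7056249  -0.04918311] [-0.74  0.03  0.77  1.72 -0.02  1.4  -1.4 ] 0.08688952686666176
```

View pics/w4.png

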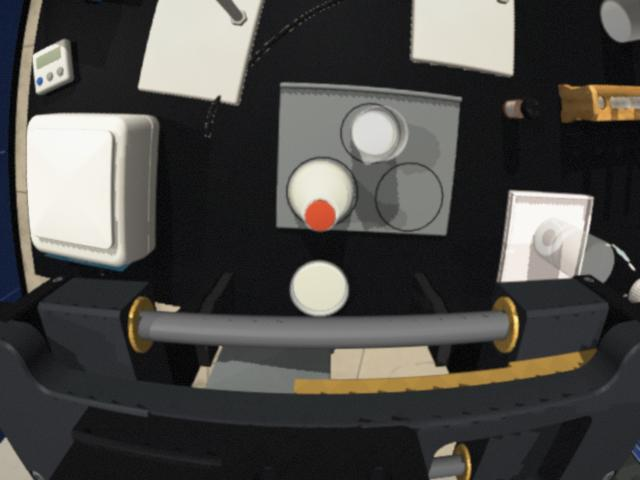

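```bash
python3 - <<'E'
from b import *
im,_,_=load("w4"); h=im.astype(int)
c=circ((h[:,:,0]>150)&(h[:,:,1]<100),(290,190,350,240)); print(c,"stop",fe("w4",*c[0],.122))
for n,p in(("L",(.5045,-.0463,.008)),("R",(.5136,-.1499,.008)),("rear",(.5808,-.0918,.008))): print(n,fepx("w4",p).round(1))
a=im[90:180,330:420]; cv2.imwrite("pics/z6.png",cv2.resize(a,(600,600),interpolation=cv2.INTER_CUBIC)[:,:,::-1])
E
```

```text
((319.9826354980469, 215.484375), 15.031278610229492) stop [ 0.5056998  -0.04364673  0.122     ]
L [322.7 193.5]
R [410.1 198.6]
rear [371.6 134.3]
```

View pics/z6.png

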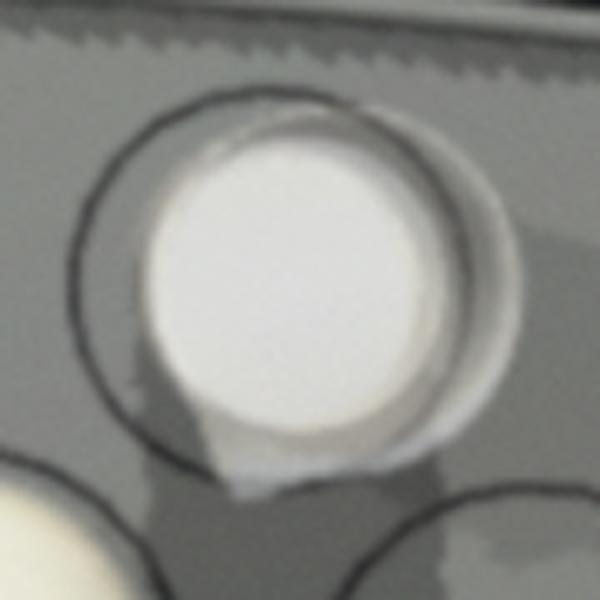

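```bash
python3 - <<'E'
from b import *
q=lambda u,v,z: fe("w4",330+(u+.5)/6.667-.5,90+(v+.5)/6.667-.5,z)
c=q(340,285,.078); t=q(248,490,.078); d=t-c
print(c,t,np.hypot(*d[:2]),np.degrees(np.arctan2(d[1],d[0])))
print("right/top r",np.linalg.norm(q(520,285,.078)-c),np.linalg.norm(q(340,105,.078)-c))
print("base ring",q(270,285,.008))
E
```

```text
[ 0.58429213 -0.09075693  0.078     ] [ 0.55278773 -0.08222153  0.078     ] 0.032640162780285434 164.84092091955708
right/top r 0.026498508903398048 0.02607769555022153
base ring [ 0.58283079 -0.08974658  0.008     ]
```

>>> {"name": "drive_tool", "arguments": {"moves": "0 0.002 -0.03 0 0;0 0 -0.04 0 0;0 0 -0.04 0 0;0 0 -0.035 0 0;0 0 -0.02 0 0;0 0 -0.012 0 0;0 0 0 0 0;0 0 0 0 1;0 0 0 0 1;0 0 0 0 1;0 0 0 0 1;0 0 0 0 1;0 0 0 0 1;0 0 0 0 1;0 0 0 0 1", "newtons": 20}}

```text
time: 12.7
ee_pos: [0.5051, -0.0443, 0.106]
eef_rot: [-0.705, -0.047, 0.706, -0.048]
ft_force: [1.0, -0.1, 0.6]
width: 0.0383
```

>>> {"name": "drive_tool", "arguments": {"moves": "0 0 0 0 1;0 0 0 0 1"}}

```text
time: 12.95
ee_pos: [0.505, -0.0444, 0.106]
eef_rot: [-0.705, -0.048, 0.706, -0.048]
ft_force: [0.4, 0.2, -0.9]
width: 0.0382
```

```bash
python3 - <<'E'
from b import *
snap("wrist","w5"); snap("scene","s5"); print(r.read_state()["width"])
im=cv2.imread("pics/s5.png"); cv2.imwrite("pics/z7.png",cv2.resize(im[150:300,220:420],(800,600),interpolation=cv2.INTER_CUBIC))
E
```

```text
0.03843172004000412
```

View pics/z7.png

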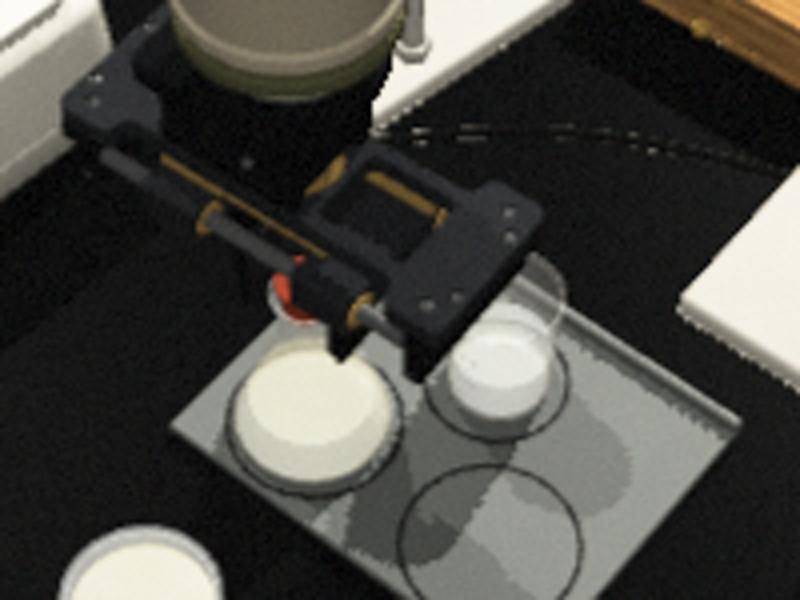

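View pics/w5.png

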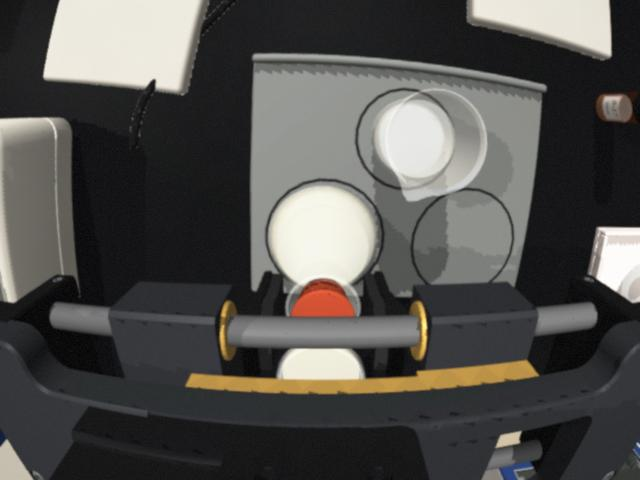

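The fingertips closed on the flask's wider lip (38 mm) below the stopper. I'll open, rise 9.5 mm and grip the stopper itself.

>>> {"name": "drive_tool", "arguments": {"moves": "0 0 0 0 0.4;0 0 0 0 0.4;0 0 0.0095 0 0.4;0 0 0 0 0.4;0 0 0 0 1;0 0 0 0 1;0 0 0 0 1;0 0 0 0 1;0 0 0 0 1;0 0 0 0 1"}}

```text
time: 14.3
ee_pos: [0.505, -0.0444, 0.1155]
eef_rot: [-0.705, -0.047, 0.706, -0.048]
ft_force: [0.7, -0.2, -1.6]
width: 0.034
```

>>> {"name": "drive_tool", "arguments": {"moves": "0 0 0 0 1;0 0 0 0 1;0 0 0 0 1"}}

```text
time: 14.68
ee_pos: [0.5051, -0.0444, 0.1156]
eef_rot: [-0.705, -0.047, 0.706, -0.048]
ft_force: [-0.2, -0.4, -1.8]
width: 0.0341
```

>>> {"name": "drive_tool", "arguments": {"moves": "0 0 0 0 0.45;0 0 0 0 0.45;0 0 0.005 0 0.45;0 0 0 0 0.45;0 0 0 0 1;0 0 0 0 1;0 0 0 0 1;0 0 0 0 1;0 0 0 0 1;0 0 0 0 1;0 0 0 0 1"}}

```text
time: 16.05
ee_pos: [0.505, -0.0444, 0.1205]
eef_rot: [-0.705, -0.047, 0.706, -0.048]
ft_force: [-0.8, -0.2, -1.2]
width: 0.0322
```

```bash
python3 - <<'E'
from b import *
s=r.read_state();print(s["width"],s["ee_pos"])
snap("wrist","w6"); im=cv2.imread("pics/w6.png"); cv2.imwrite("pics/z8.png",cv2.resize(im[255:375,240:400],(800,600),interpolation=cv2.INTER_CUBIC))
E
```

```text
0.032175670104468326 [ 0.50500493 -0.04442077  0.12051131]
```

View pics/z8.png

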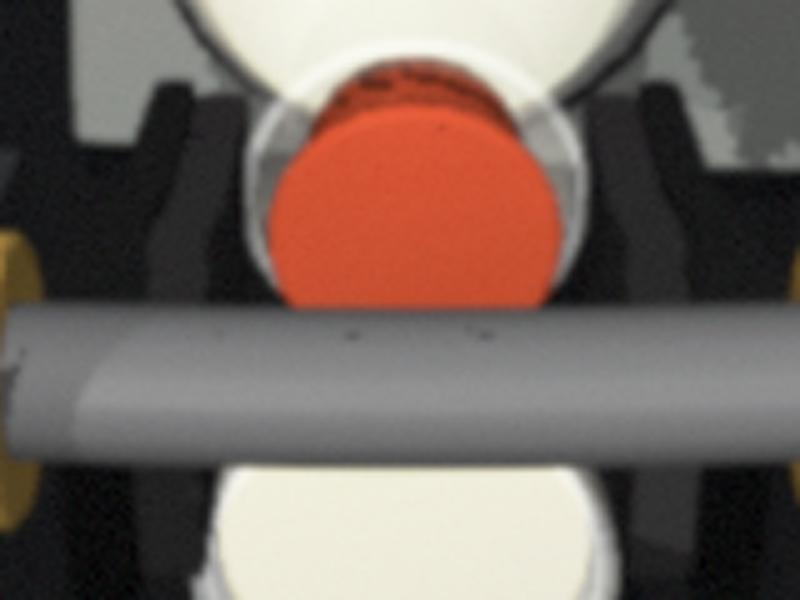

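>>> {"name": "drive_tool", "arguments": {"moves": "0 0 0 0 0.5;0 0 0 0 0.5;0 0 0.0035 0 0.5;0 0 0 0 0.5;0 0 0 0 1;0 0 0 0 1;0 0 0 0 1;0 0 0 0 1;0 0 0 0 1;0 0 0 0 1;0 0 0 0 1"}}

```text
time: 17.48
ee_pos: [0.5057, -0.0442, 0.1247]
eef_rot: [0.706, 0.048, -0.705, 0.047]
ft_force: [-0.6, 0.7, 7.0]
width: 0.0245
```

```bash
python3 - <<'E'
from b import *
s=r.read_state();print(s["width"],s["ee_pos"],s["ft_force"])
snap("wrist","w7"); im=cv2.imread("pics/w7.png"); snap("scene","s7"); im2=cv2.imread("pics/s7.png")
o=np.hstack([cv2.resize(im[255:375,260:380],(400,400),interpolation=cv2.INTER_CUBIC),cv2.resize(im2[190:290,250:350],(400,400),interpolation=cv2.INTER_CUBIC)]);cv2.imwrite("pics/z9.png",o)
E
```

```text
0.024548417174111204 [ 0.50565896 -0.04422032  0.12473611] [-0.59215817  0.68559472  7.04152749]
```

View pics/z9.png

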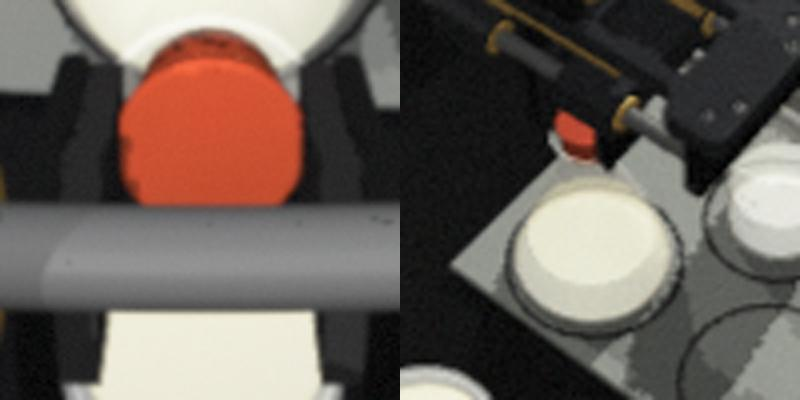

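The top position pushes upward with 7 N, because it is wedging on a tapered contact shape. Back to a slightly deeper grip, then a test lift.

>>> {"name": "drive_tool", "arguments": {"moves": "0 0 0 0 0.4;0 0 0 0 0.4;0 0 -0.0065 0 0.4;0 0 0 0 0.4;0 0 0 0 1;0 0 0 0 1;0 0 0 0 1;0 0 0 0 1;0 0 0 0 1;0 0 0 0 1;0 0 0.004 0 1;0 0 0.004 0 1;0 0 0.004 0 1;0 0 0 0 1;0 0 0 0 1", "newtons": 20}}

```text
time: 19.45
ee_pos: [0.5051, -0.0443, 0.1295]
eef_rot: [-0.706, -0.048, 0.706, -0.048]
ft_force: [-0.3, 0.5, -2.4]
width: 0.0333
```

```bash
python3 - <<'E'
from b import *
s=r.read_state();print(s["width"],s["ee_pos"],s["ft_force"])
snap("wrist","w8"); im=cv2.imread("pics/w8.png"); snap("scene","s8"); im2=cv2.imread("pics/s8.png")
o=np.hstack([cv2.resize(im[175:375,220:420],(400,400),interpolation=cv2.INTER_CUBIC),cv2.resize(im2[190:290,250:350],(400,400),interpolation=cv2.INTER_CUBIC)]);cv2.imwrite("pics/z10.png",o)
E
```

```text
0.0332912048423357 [ 0.50506216 -0.04432126  0.12953762] [-0.26566799  0.49658601 -2.41758272]
```

View pics/z10.png

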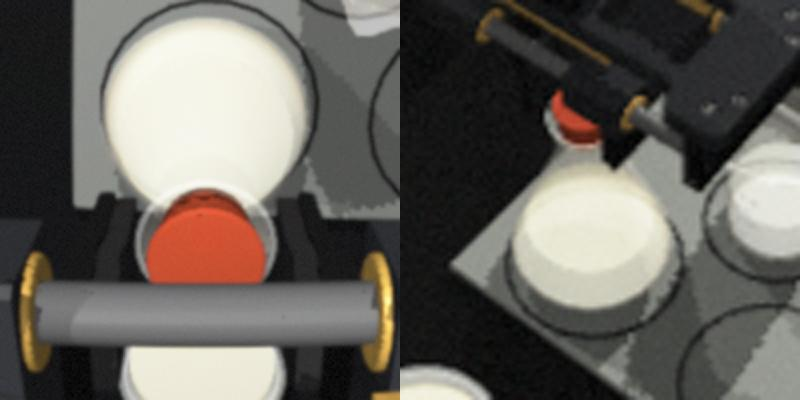

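>>> {"name": "drive_tool", "arguments": {"moves": "0 0 0.01 0 1;0 0 0.015 0 1;0 0 0.015 0 1;-0.003 -0.01 0 0 1;-0.007 -0.02 0 0 1;-0.01 -0.03 0 0 1;-0.01 -0.03 0 0 1;-0.01 -0.03 0 0 1;-0.01 -0.03 0 0 1;-0.01 -0.03 0 0 1;-0.01 -0.03 0 0 1;-0.01 -0.03 0 0 1;-0.01 -0.03 0 0 1;-0.01 -0.03 0 0 1;-0.007 -0.02 0 0 1;-0.004 -0.0105 0 0 1;0 0 0 0 1;0 0 0 0 1"}}

```text
time: 21.8
ee_pos: [0.3944, -0.3741, 0.1694]
eef_rot: [0.706, 0.048, -0.705, 0.048]
ft_force: [-0.3, -0.8, -1.8]
width: 0.0329
```

```bash
python3 - <<'E'
from b import *
s=r.read_state();print(s["width"],s["ee_pos"],s["ft_force"],s["joint_positions"].round(2))
snap("scene","s9")
E
```

```text
0.032914441316567226 [ 0.39435147 -0.37413571  0.16941526] [-0.31773866 -0.79725451 -1.8212303 ] [-0.16  0.29  0.99  1.8  -0.26  1.19 -0.53]
```

View pics/s9.png

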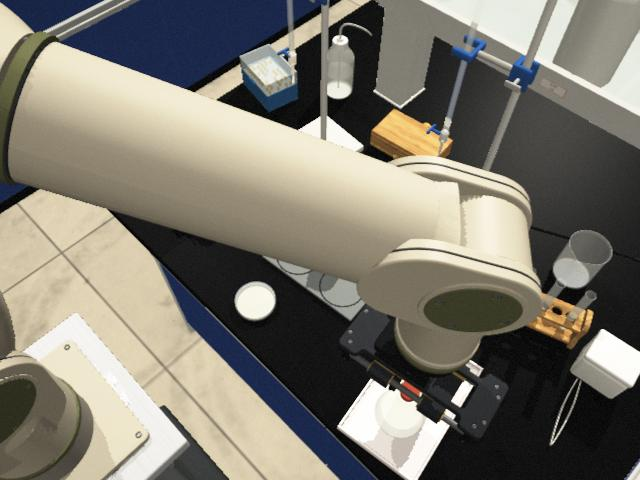

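>>> {"name": "drive_tool", "arguments": {"moves": "0 0 -0.015 0 1;0 0 -0.02 0 1;0 0 -0.01 0 1;0 0 -0.005 0 1;0 0 0 0 1;0 0 0 0 1"}}

```text
time: 22.6
ee_pos: [0.3943, -0.3752, 0.12]
eef_rot: [0.706, 0.047, -0.705, 0.048]
ft_force: [-0.8, 0.7, -1.5]
width: 0.0334
```

```bash
python3 - <<'E'
from b import *
s=r.read_state();print(s["width"],s["ee_pos"],s["ft_force"],s["joint_positions"].round(2))
snap("scene","s10");snap("wrist","w10")
E
```

```text
0.03337196068480776 [ 0.39428919 -0.37520202  0.12001142] [-0.81309039  0.73953239 -1.53136421] [-0.12  0.36  0.95  1.85 -0.33  1.1  -0.48]
```

View pics/w10.png

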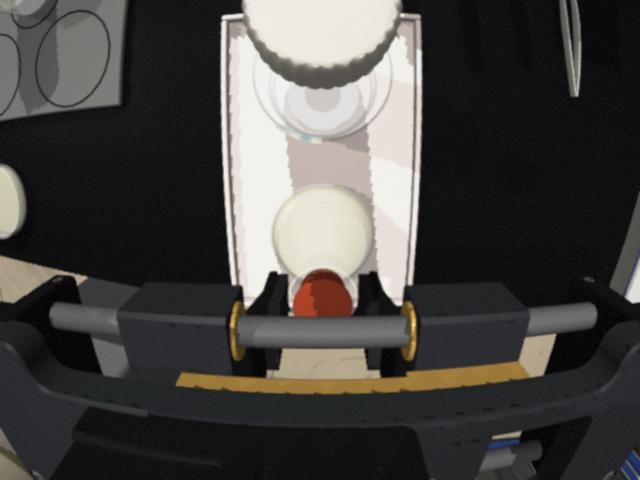

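>>> {"name": "drive_tool", "arguments": {"moves": "0 0 -0.004 0 1;0 0 -0.0015 0 1;0 0 0 0 1"}}

```text
time: 23.08
ee_pos: [0.394, -0.3748, 0.1139]
eef_rot: [-0.705, -0.048, 0.706, -0.047]
ft_force: [0.1, -0.1, -2.8]
width: 0.0333
```

>>> {"name": "drive_tool", "arguments": {"moves": "0 0 -0.001 0 1;0 0 0 0 1"}}

```text
time: 23.32
ee_pos: [0.3944, -0.375, 0.1135]
eef_rot: [0.706, 0.047, -0.705, 0.048]
ft_force: [-1.2, 1.8, 4.1]
width: 0.033
```

>>> {"name": "drive_tool", "arguments": {"moves": "0 0 0 0 0.5;0 0 0 0 0.3;0 0 0 0 0;0 0 0 0 0;0 0 0 0 0;0 0 0.02 0 0;0 0 0.04 0 0;0 0 0.05 0 0;0 0 0.05 0 0;0 0 0.03 0 0;0 0 0 0 0"}}

```text
time: 24.7
ee_pos: [0.3945, -0.376, 0.3063]
eef_rot: [0.707, 0.046, -0.704, 0.048]
ft_force: [-0.0, 0.4, -0.6]
width: 0.0867
```

```bash
python3 - <<'E'
from b import *
s=r.read_state();print(s["width"],s["ee_pos"],s["ft_force"],s["joint_positions"].round(2))
snap("wrist","w11")
im,_,_=load("w11"); h=im.astype(int)
c=circ((h[:,:,0]>130)&(h[:,:,1]<90)&(h[:,:,2]<80),(200,150,420,310)); print(c,"stop",fe("w11",*c[0],.118))
E
```

```text
0.08666877320194702 [ 0.39445642 -0.37597009  0.30626896] [-0.01927567  0.38534397 -0.59369286] [-0.24  0.17  1.05  1.6  -0.15  1.45 -0.62]
((321.0, 210.0), 13.153046607971191) stop [ 0.39485461 -0.37422308  0.118     ]
```

View pics/w11.png

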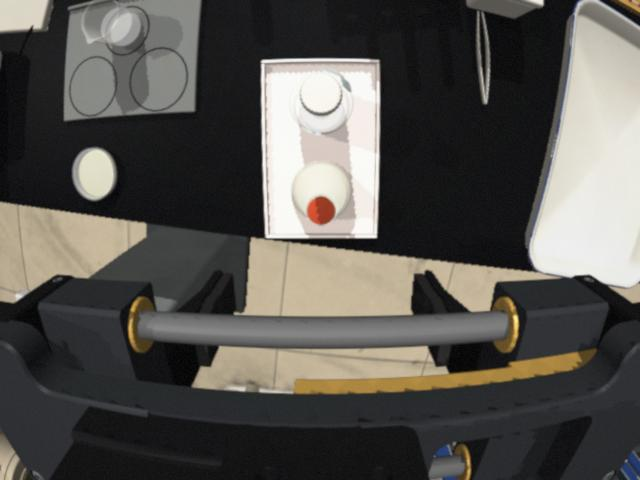

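>>> {"name": "drive_tool", "arguments": {"moves": "0.005 0.01 0 -1.5 0;0.015 0.024 0 -2 0;0.015 0.024 0 -2 0;0.015 0.024 0 -2 0;0.015 0.024 0 -2 0;0.015 0.024 -0.005 -2 0;0.015 0.024 -0.01 -2 0;0.015 0.024 -0.01 -2 0;0.015 0.024 -0.01 -2 0;0.015 0.024 -0.01 -2 0;0.015 0.024 -0.01 -2 0;0.015 0.024 0 -1.5 0;0.01 0.01 0 0 0;0.008 0 0 0 0;0 0 0 0 0;0 0 0 0 0"}}

```text
time: 26.75
ee_pos: [0.5817, -0.0922, 0.2482]
eef_rot: [0.701, -0.095, -0.701, -0.095]
ft_force: [-0.3, -1.0, 0.4]
width: 0.0872
```

```bash
python3 - <<'E'
from b import *
s=r.read_state();print(s["width"],s["ee_pos"],s["eef_rot"],s["joint_positions"].round(2))
snap("wrist","w12")
E
```

```text
0.08715303709332514 [ 0.58167099 -0.09223536  0.24821279] [ 0.70075633 -0.09483865 -0.70071132 -0.0946036 ] [-0.63  0.32  0.88  1.58 -0.25  1.36 -1.56]
```

View pics/w12.png

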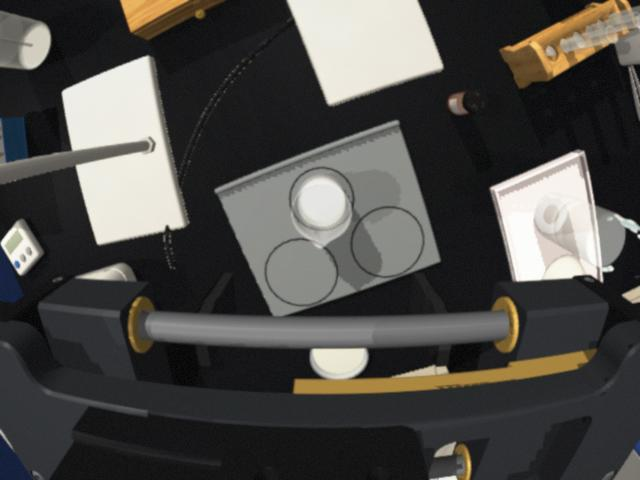

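```bash
python3 - <<'E'
from b import *
im,_,_=load("w12")
a=im[155:275,262:382]; cv2.imwrite("pics/z11.png",cv2.resize(a,(600,600),interpolation=cv2.INTER_CUBIC)[:,:,::-1])
for n,p in(("rear",(.5808,-.0918,.008)),("R",(.5136,-.1499,.008))): print(n,fepx("w12",p).round(1))
E
```

```text
rear [323.  199.8]
R [388.9 243.5]
```

View pics/z11.png

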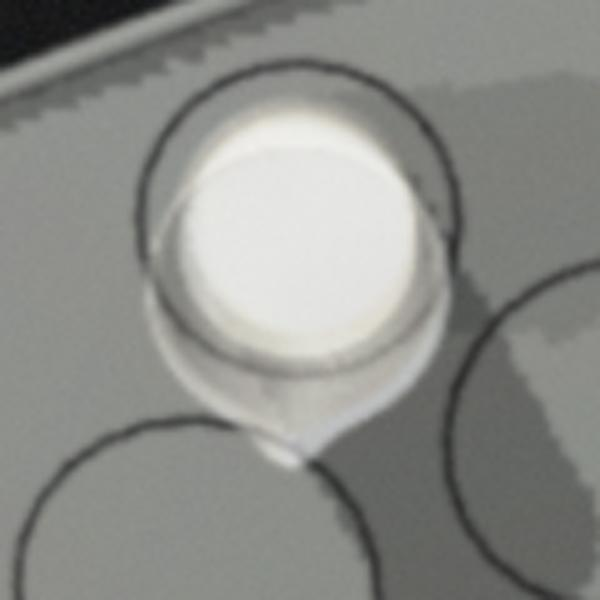

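```bash
python3 - <<'E'
from b import *
q=lambda u,v,z: fe("w12",262+(u+.5)/5-.5,155+(v+.5)/5-.5,z).round(4)
print(q(300,288,.078),q(148,288,.078),q(452,288,.078),"tip",q(293,465,.078),"ring",q(300,219,.008))
E
```

```text
[ 0.5838 -0.0913  0.078 ] [ 0.591  -0.0652  0.078 ] [ 0.5767 -0.1173  0.078 ] tip [ 0.5522 -0.0812  0.078 ] ring [ 0.5827 -0.0908  0.008 ]
```

>>> {"name": "drive_tool", "arguments": {"moves": "0.001 0 -0.03 0 0;0 0 -0.04 0 0;0 0 -0.04 0 0;0 0 -0.04 0 0;0 0 -0.03 0 0;0 0 -0.02 0 0;0 0 -0.006 0 0;0 0 0 0 0;0 0 0 0 1;0 0 0 0 1;0 0 0 0 1;0 0 0 0 1;0 0 0 0 1;0 0 0 0 1", "newtons": 12}}

```text
time: 28.55
ee_pos: [0.5832, -0.0909, 0.0422]
eef_rot: [0.701, -0.094, -0.701, -0.094]
ft_force: [-0.2, 0.5, 1.9]
width: 0.0517
```

>>> {"name": "drive_tool", "arguments": {"moves": "0 0 0.01 0 1;0 0 0.03 0 1;0 0 0.04 0 1;0 0 0.04 0 1;0 0 0.035 0 1;0 0 0.015 0 1;-0.01 0.01 0 2 1;-0.01 0.025 0 2 1;-0.01 0.03 0 2 1;-0.01 0.03 0 2 1;-0.01 0.03 0 2 1;-0.01 0.03 0 2 1;-0.01 0.03 0 2 1;-0.01 0.03 0 2 1;-0.01 0.03 0 2 1;0 0.03 0 2 1;0 0.03 0 0 1;0 0.02 0 0 1;0 0 0 0 1;0 0 0 0 1"}}

```text
time: 31.05
ee_pos: [0.4934, 0.2329, 0.2118]
eef_rot: [-0.706, -0.028, 0.707, -0.029]
ft_force: [0.1, -0.5, -1.2]
width: 0.0522
```

```bash
python3 - <<'E'
from b import *
s=r.read_state();print(s["width"],s["ee_pos"],s["ft_force"],s["joint_positions"].round(2))
snap("scene","s13");snap("wrist","w13")
E
```

```text
0.05217812970035885 [0.49337588 0.23286341 0.21184236] [ 0.08460567 -0.45787532 -1.16201853] [-1.11  0.19  0.66  1.73 -0.12  1.26 -1.91]
```

View pics/s13.png

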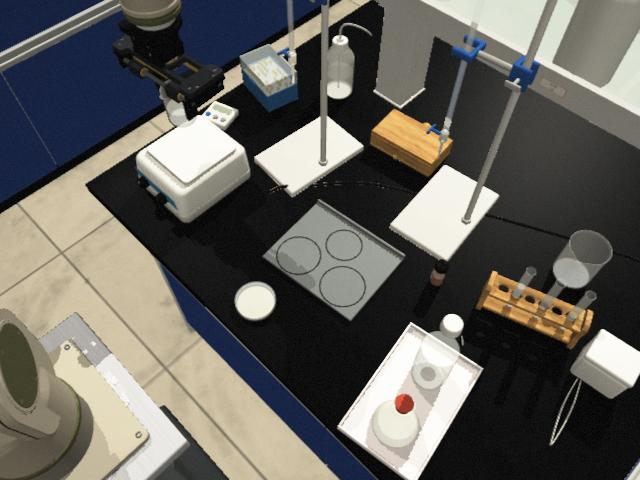

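View pics/w13.png

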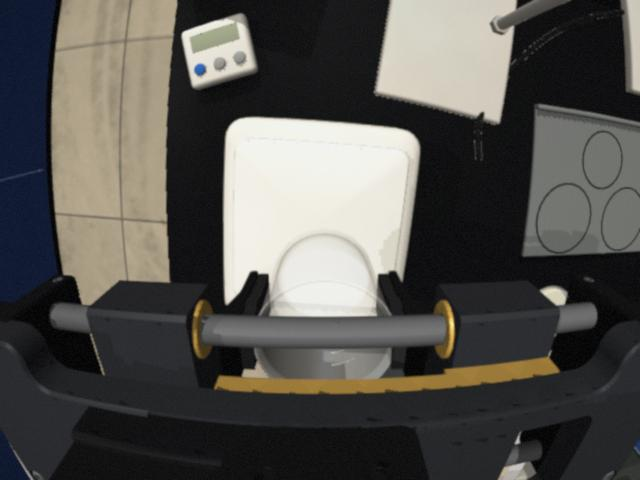

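>>> {"name": "drive_tool", "arguments": {"moves": "0 0.002 -0.02 0 1;0 0 -0.03 0 1;0 0 -0.02 0 1;0 0 -0.007 0 1;0 0 -0.003 0 1;0 0 0 0 1;0 0 0 0 1"}}

```text
time: 32.02
ee_pos: [0.4935, 0.2363, 0.1328]
eef_rot: [0.707, 0.029, -0.706, 0.029]
ft_force: [0.4, 0.0, -0.5]
width: 0.0516
```

```bash
python3 - <<'E'
from b import *
for n,p in(("L",(.5045,-.0463,.008)),("R",(.5136,-.1499,.008)),("rear",(.5808,-.0918,.008))): print(n,np.round(px("s13",p),1))
im,_,_=load("s13"); cv2.imwrite("pics/z12.png",cv2.resize(im[195:325,250:410],(800,600)[:1]+(650,),interpolation=cv2.INTER_CUBIC)[:600,:,::-1])
snap("wrist","w14")
s=r.read_state();print(s["width"],s["ee_pos"],s["ft_force"])
E
```

```text
L [298.2 255.7]
R [342.  286.7]
rear [343.6 245.5]
0.05191164116569563 [0.49341199 0.23626825 0.13266737] [-0.04360015 -0.29879563 -0.65064873]
```

View pics/z12.png

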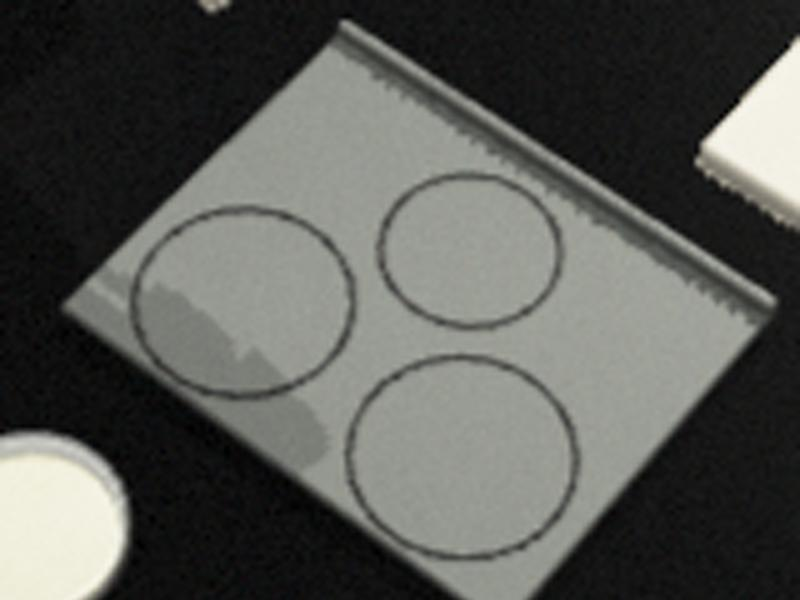

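View pics/w14.png

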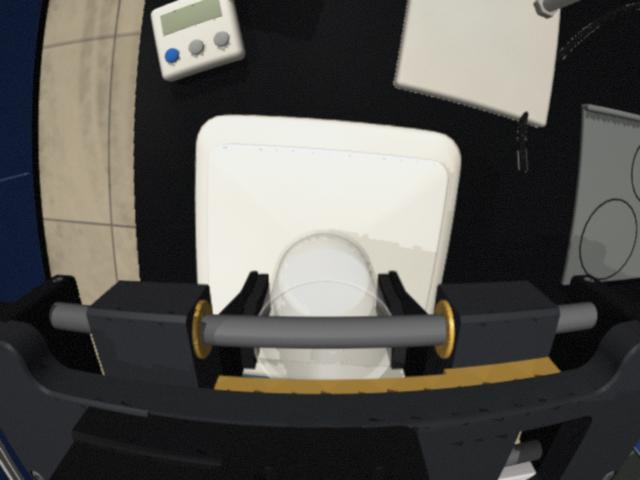

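>>> {"name": "drive_tool", "arguments": {"moves": "0 0 -0.002 0 1;0 0 0 0 1;0 0 0 0 1"}}

```text
time: 32.45
ee_pos: [0.4933, 0.2363, 0.1303]
eef_rot: [0.707, 0.029, -0.706, 0.029]
ft_force: [-0.8, -0.1, 2.6]
width: 0.0519
```

>>> {"name": "drive_tool", "arguments": {"moves": "0 0 0 0 0.3;0 0 0 0 0.15;0 0 0 0 0;0 0 0 0 0;0 0 0 0 0;0 0 0.02 0 0;0 0 0.03 0 0;0 0 0.04 0 0;0 0 0.04 0 0;0 0 0.03 0 0;0 0 0 0 0;0 0 0 0 0"}}

```text
time: 33.95
ee_pos: [0.4928, 0.236, 0.2894]
eef_rot: [-0.706, -0.029, 0.707, -0.029]
ft_force: [-0.1, 0.5, 0.2]
width: 0.0871
```

```bash
python3 - <<'E'
from b import *
s=r.read_state();print(s["width"],s["ee_pos"],s["ft_force"])
snap("scene","s15");snap("wrist","w15")
im,_,_=load("s15"); cv2.imwrite("pics/z13.png",cv2.resize(im[70:230,120:270],(560,600),interpolation=cv2.INTER_CUBIC)[:600,:,::-1])
E
```

```text
0.08712094312723208 [0.49284015 0.23604448 0.2893912 ] [-0.05378085  0.47058054  0.24779915]
```

View pics/z13.png

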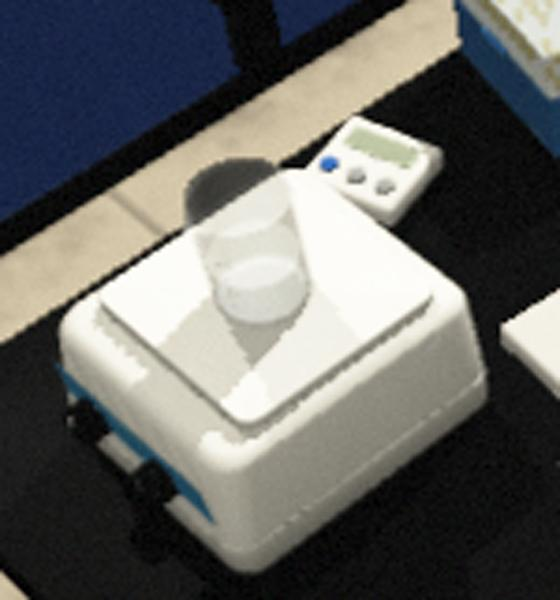

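View pics/w15.png

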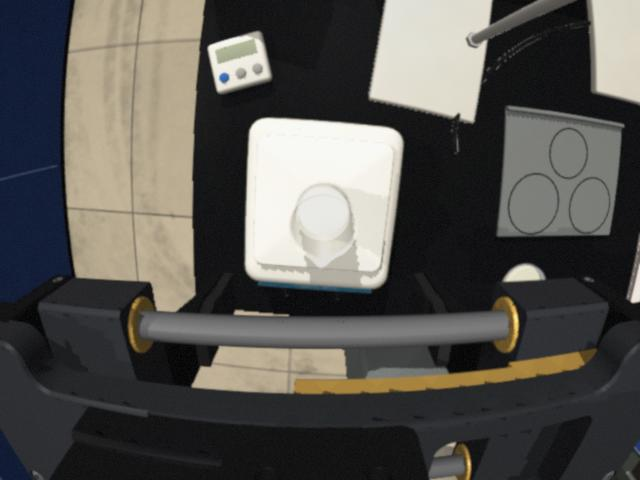

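```bash
python3 - <<'E'
from b import *
im,_,_=load("w15"); a=im[110:300,230:420].astype(float); cv2.imwrite("pics/z14.png",cv2.resize(((a/255)**2.5*255).astype(np.uint8),(600,600),interpolation=cv2.INTER_CUBIC)[:,:,::-1])
E
```

```text
(no output)
```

View pics/z14.png

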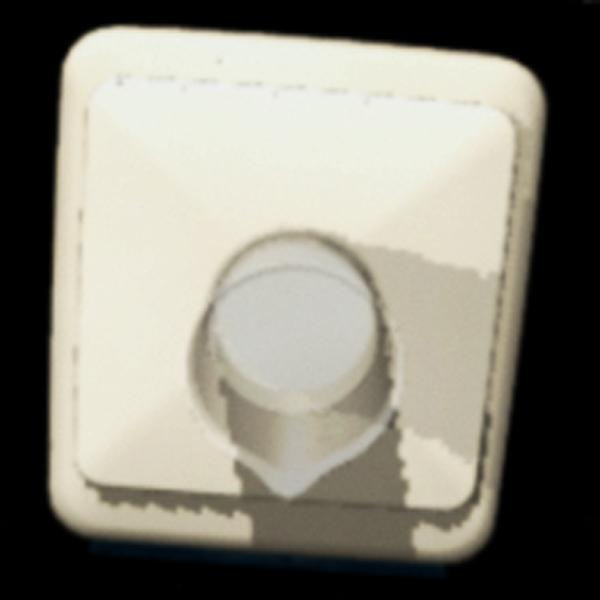

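```bash
python3 - <<'E'
from b import *
s=600/190
q=lambda u,v,z: fe("w15",230+u/s-.35,110+v/s-.35,z)
P=np.array([q(u,v,.096) for u,v in((88,78),(518,108),(477,512),(73,486))]); print(P.round(4)[:,:2].tolist(),P.mean(0).round(4),np.linalg.norm(np.diff(P,axis=0),axis=1).round(4))
print("base",q(295,322,.096).round(4),"rim",q(294,368,.166).round(4),"w",np.linalg.norm(q(190,368,.166)-q(402,368,.166)))
E
```

```text
[[0.5583, 0.3023], [0.56, 0.1758], [0.4326, 0.1727], [0.4308, 0.3017]] [0.4954 0.2381 0.096 ] [0.1265 0.1274 0.129 ]
base [0.4896 0.2358 0.096 ] rim [0.4945 0.2366 0.166 ] w 0.051507812041676156
```

>>> {"name": "drive_tool", "arguments": {"moves": "0 -0.015 0 0.5 0;0 -0.035 0 0.5 0;0 -0.045 0 0.5 0;0 -0.045 0 0.5 0;0 -0.045 0 0.5 0;0 -0.045 0 0.5 0;-0.01 -0.045 0 0 0;-0.01 -0.045 0 0 0;-0.01 -0.045 0 0 0;-0.01 -0.045 0 0 0;-0.015 -0.045 0 0 0;-0.015 -0.045 0 0 0;-0.015 -0.045 0 0 0;-0.01 -0.04 0 0 0;-0.0035 -0.026 0 0 0;0 0 0 0 0;0 0 0 0 0"}}

```text
time: 36.17
ee_pos: [0.3941, -0.3746, 0.2898]
eef_rot: [-0.705, -0.048, 0.706, -0.047]
ft_force: [0.2, 0.1, -0.0]
width: 0.0872
```

```bash
python3 - <<'E'
from b import *
s=r.read_state();print(s["width"],s["ee_pos"],s["eef_rot"],s["joint_positions"].round(2))
snap("wrist","w16")
im,_,_=load("w16"); h=im.astype(int)
c=circ((h[:,:,0]>130)&(h[:,:,1]<90)&(h[:,:,2]<80),(200,150,420,310)); print(c,"stop",fe("w16",*c[0],.118))
E
```

```text
0.0872396918131003 [ 0.39409415 -0.37464417  0.28981227] [-0.70540717 -0.04756359  0.70563107 -0.04715105] [-0.38  0.25  1.26  1.64 -0.24  1.43 -0.53]
((323.0, 213.0), 14.035768508911133) stop [ 0.39487218 -0.37407785  0.118     ]
```

>>> {"name": "drive_tool", "arguments": {"moves": "0.0005 0.0005 -0.03 0 0;0 0 -0.04 0 0;0 0 -0.04 0 0;0 0 -0.035 0 0;0 0 -0.02 0 0;0 0 -0.011 0 0;0 0 0 0 0;0 0 0 0 1;0 0 0 0 1;0 0 0 0 1;0 0 0 0 1;0 0 0 0 1;0 0 0 0 1;0 0 0 0 1;0 0 0 0 1", "newtons": 20}}

```text
time: 38.1
ee_pos: [0.395, -0.3743, 0.114]
eef_rot: [-0.705, -0.048, 0.706, -0.047]
ft_force: [-0.0, 0.3, -1.2]
width: 0.0329
```

>>> {"name": "drive_tool", "arguments": {"moves": "0 0 0.01 0 1;0 0 0.02 0 1;0 0 0.025 0 1;0.003 0.01 0 0 1;0.007 0.02 0 0 1;0.01 0.03 0 0 1;0.01 0.03 0 0 1;0.01 0.03 0 0 1;0.01 0.03 0 0 1;0.01 0.03 0 0 1;0.01 0.03 0 0 1;0.01 0.03 0 0 1;0.01 0.03 0 0 1;0.01 0.03 0 0 1;0.006 0.02 0 0 1;0.0037 0.009 0 0 1;0 0 0 0 1;0 0 0 0 1"}}

```text
time: 40.35
ee_pos: [0.5045, -0.0466, 0.1691]
eef_rot: [-0.706, -0.047, 0.706, -0.047]
ft_force: [-0.2, 0.1, -0.6]
width: 0.0326
```

```bash
python3 - <<'E'
from b import *
s=r.read_state();print(s["width"],s["ee_pos"],s["ft_force"],s["joint_positions"].round(2))
snap("wrist","w17");snap("scene","s17")
E
```

```text
0.0325635196246626 [ 0.50447046 -0.04664582  0.16906388] [-0.19302017  0.10691785 -0.58954697] [-1.06  0.22  1.2   1.9  -0.22  1.17 -1.22]
```

View pics/w17.png

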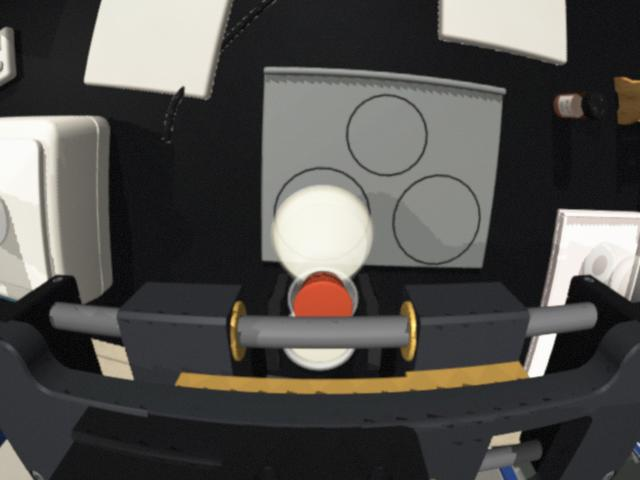

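>>> {"name": "drive_tool", "arguments": {"moves": "0 0.001 -0.02 0 1;0 0 -0.02 0 1;0 0 -0.008 0 1;0 0 -0.002 0 1;0 0 0 0 1;0 0 0 0 1"}}

```text
time: 41.2
ee_pos: [0.5052, -0.0444, 0.1196]
eef_rot: [0.706, 0.048, -0.705, 0.047]
ft_force: [0.0, 0.1, -2.0]
width: 0.0327
```

>>> {"name": "drive_tool", "arguments": {"moves": "0 -0.001 -0.001 0 1;0 0 -0.001 0 1;0 0 0 0 1"}}

```text
time: 41.58
ee_pos: [0.5056, -0.0453, 0.1179]
eef_rot: [0.706, 0.048, -0.705, 0.047]
ft_force: [-1.4, 0.4, 7.5]
width: 0.0332
```

```bash
python3 - <<'E'
from b import *
s=r.read_state();print(s["width"],s["ee_pos"],s["ft_force"],s["torque"])
snap("wrist","w18");im,_,_=load("w18");cv2.imwrite("pics/z15.png",cv2.resize(im[130:330,220:420],(600,600),interpolation=cv2.INTER_CUBIC)[:,:,::-1])
E
```

```text
0.03315470122839567 [ 0.50555515 -0.04525681  0.11785103] [-1.43363169  0.41359155  7.53829966] [0.10383381 0.49617285 0.02045995]
```

View pics/z15.png

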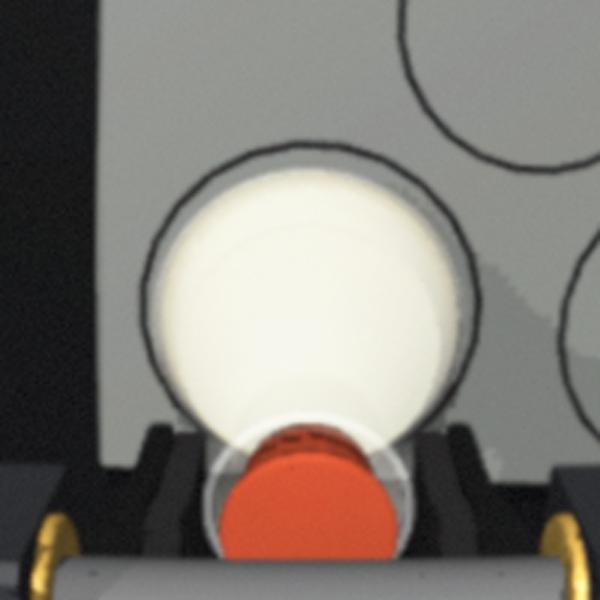

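>>> {"name": "drive_tool", "arguments": {"moves": "0 0 0.0005 0 0.5;0 0 0 0 0.3;0 0 0 0 0;0 0 0 0 0;0 0 0 0 0;0 0 0.02 0 0;0 0 0.04 0 0;0 0 0.05 0 0;0 0 0.05 0 0;0 0 0.01 0 0;0 0 0 0 0"}}

```text
time: 43.0
ee_pos: [0.505, -0.0454, 0.2881]
eef_rot: [0.706, 0.048, -0.705, 0.047]
ft_force: [-0.0, -0.1, -0.7]
width: 0.0867
```

```bash
python3 - <<'E'
from b import *
s=r.read_state();print(s["width"],s["ee_pos"],s["joint_positions"].round(2))
snap("wrist","w19");snap("scene","s19")
im,_,_=load("w19"); h=im.astype(int)
c=circ((h[:,:,0]>150)&(h[:,:,1]<100),(290,190,350,240)); print(c,"stop",fe("w19",*c[0],.122))
E
```

```text
0.08667842101583276 [ 0.50501452 -0.04537386  0.28813973] [-1.23  0.01  1.27  1.73 -0.01  1.41 -1.4 ]
((323.0, 216.92308044433594), 14.486369132995605) stop [ 0.50384671 -0.04496253  0.122     ]
```

View pics/w19.png

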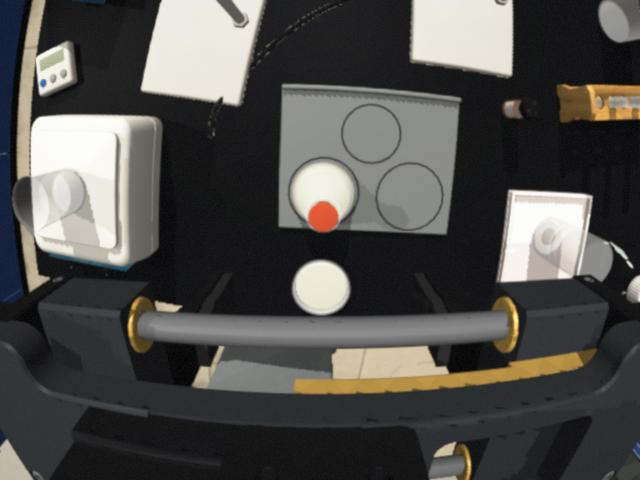

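>>> {"name": "drive_tool", "arguments": {"moves": "0 -0.015 0 0 0;-0.001 -0.03 0 0 0;-0.001 -0.04 0 0 0;-0.002 -0.04 0 0 0;-0.002 -0.04 0 0 0;-0.002 -0.04 0 0 0;-0.002 -0.04 0 0 0;-0.002 -0.04 0 0 0;0 -0.02 0 0 0;0 -0.011 0 0 0;0 0 0 0 0;0 0 0 0 0"}}

```text
time: 44.6
ee_pos: [0.4932, -0.3604, 0.2873]
eef_rot: [-0.705, -0.048, 0.706, -0.048]
ft_force: [0.0, 0.4, 0.3]
width: 0.0869
```

```bash
python3 - <<'E'
from b import *
s=r.read_state();print(s["width"],s["ee_pos"],s["joint_positions"].round(2))
snap("wrist","w20")
im,_,_=load("w20"); h=im.astype(int); cv2.imwrite("pics/z16.png",cv2.resize(im[130:330,220:420],(600,600))[:,:,::-1])
E
```

```text
0.08694627154758498 [ 0.49315857 -0.36039072  0.28725505] [-0.26  0.46  1.14  1.46 -0.41  1.49 -0.56]
```

View pics/z16.png

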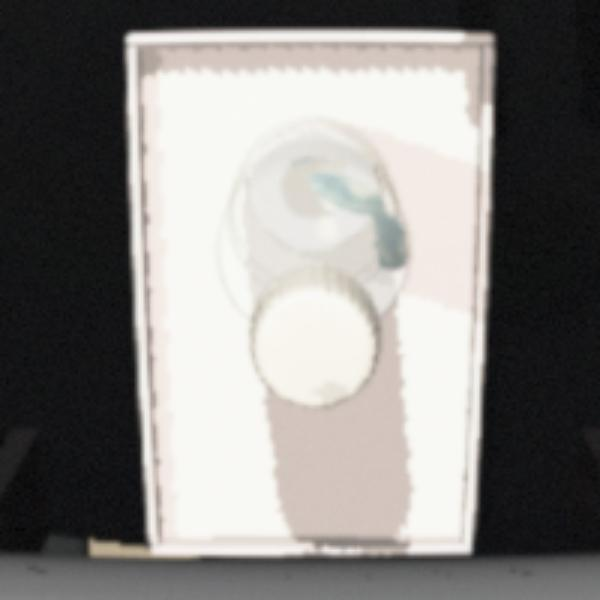

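>>> {"name": "drive_tool", "arguments": {"moves": "0 -0.001 -0.03 0 0;0 0 -0.03 0 0;0 0 -0.025 0 0;0 0 -0.0185 0 0;0 0 0 0 0;0 0 0 0 1;0 0 0 0 1;0 0 0 0 1;0 0 0 0 1;0 0 0 0 1;0 0 0 0 1;0 0 0 0 1;0 0 0 0 1", "newtons": 25}}

```text
time: 46.28
ee_pos: [0.4928, -0.3622, 0.1841]
eef_rot: [0.706, 0.048, -0.706, 0.047]
ft_force: [-0.4, 1.6, 0.8]
width: 0.0281
```

>>> {"name": "drive_tool", "arguments": {"moves": "0 0 0.01 0 1;0 0 0.02 0 1;0 0 0.02 0 1;0.001 0.01 0 0 1;0.002 0.02 0 0 1;0.003 0.03 0 0 1;0.003 0.035 0 0 1;0.003 0.035 0 0 1;0.003 0.03 0 0 1;0.003 0.025 0 0 1;0.003 0.015 0 0 1;0.0007 0.012 0 0 1;0 0 0 0 1;0 0 0 0 1"}}

```text
time: 48.02
ee_pos: [0.5142, -0.1514, 0.2341]
eef_rot: [0.706, 0.047, -0.706, 0.047]
ft_force: [-0.4, -0.0, -4.6]
width: 0.0286
```

```bash
python3 - <<'E'
from b import *
s=r.read_state();print(s["width"],s["ee_pos"],s["ft_force"],s["joint_positions"].round(2))
snap("scene","s21");snap("wrist","w21")
E
```

```text
0.028571605368435286 [ 0.51423703 -0.15135812  0.23414358] [-0.42660449 -0.0090806  -4.63744096] [-0.86  0.27  1.25  1.74 -0.26  1.32 -0.99]
```

View pics/w21.png

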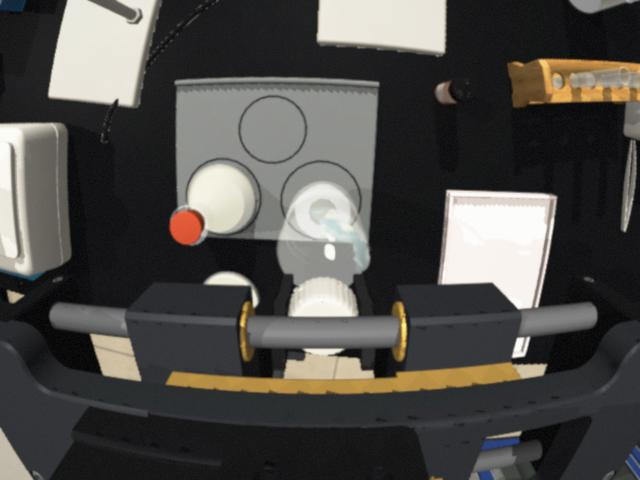

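>>> {"name": "drive_tool", "arguments": {"moves": "0 0.001 -0.015 0 1;0 0 -0.02 0 1;0 0 -0.008 0 1;0 0 -0.001 0 1;0 0 0 0 1;0 0 0 0 1"}}

```text
time: 48.88
ee_pos: [0.5148, -0.1495, 0.1905]
eef_rot: [0.706, 0.047, -0.705, 0.048]
ft_force: [0.6, 0.3, -4.1]
width: 0.0289
```

```bash
python3 - <<'E'
from b import *
s=r.read_state();print(s["width"],s["ee_pos"],s["ft_force"],s["torque"])
snap("scene","s22");im,_,_=load("s22");cv2.imwrite("pics/z17.png",cv2.resize(im[195:325,250:410],(800,650),interpolation=cv2.INTER_CUBIC)[:600,:,::-1])
E
```

```text
0.02893434015889655 [ 0.51478518 -0.14947069  0.19050971] [ 0.64880295  0.2965372  -4.07044131] [-0.06822637  0.14809659  0.03557696]
```

View pics/z17.png

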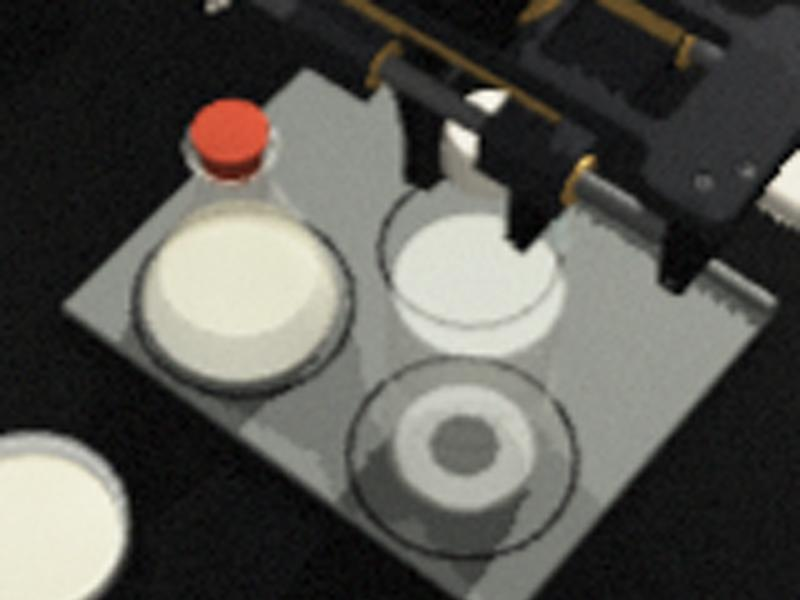

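>>> {"name": "drive_tool", "arguments": {"moves": "0 0 -0.002 0 1;0 0 -0.001 0 1;0 0 0 0 1"}}

```text
time: 49.3
ee_pos: [0.5152, -0.1494, 0.188]
eef_rot: [0.706, 0.048, -0.705, 0.048]
ft_force: [-0.7, 1.2, 5.3]
width: 0.0283
```

>>> {"name": "drive_tool", "arguments": {"moves": "0 0 0.0005 0 1;0 0 0 0 0.55;0 0 0 0 0.3;0 0 0 0 0;0 0 0 0 0;0 0 0 0 0;0 0 0.02 0 0;0 0 0.04 0 0;0 0 0.05 0 0;0 0 0.02 0 0;-0.02 -0.03 0 0 0;-0.03 -0.04 0 0 0;-0.03 -0.05 0 0 0;-0.03 -0.05 0 0 0;0 -0.03 0 0 0;0 0 0 0 0"}}

```text
time: 51.3
ee_pos: [0.4029, -0.3522, 0.3182]
eef_rot: [-0.705, -0.044, 0.707, -0.046]
ft_force: [0.2, 0.9, 0.0]
width: 0.087
```

```bash
python3 - <<'E'
from b import *
s=r.read_state();print(s["width"],s["ee_pos"],s["time"],np.abs(s["joint_vel"]).max())
snap("scene","s23");snap("top","t23")
im,_,_=load("s23");cv2.imwrite("pics/z18.png",cv2.resize(im[195:325,250:410],(800,650),interpolation=cv2.INTER_CUBIC)[:600,:,::-1])
E
```

```text
0.08695065053540593 [ 0.40285578 -0.35220669  0.31823387] 51.3 0.08774449759993494
```

View pics/s23.png

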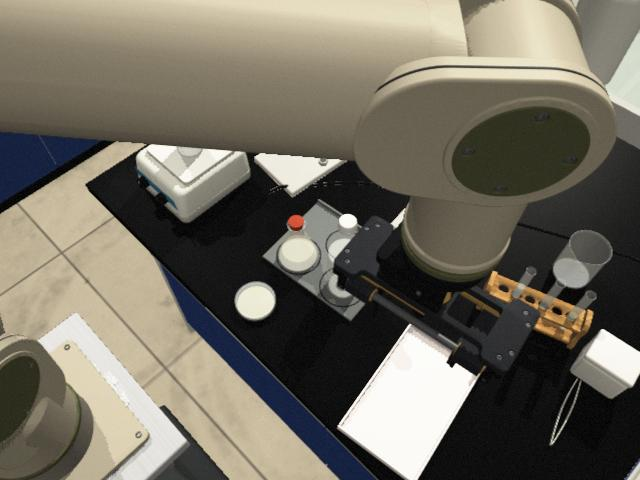

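View pics/z18.png

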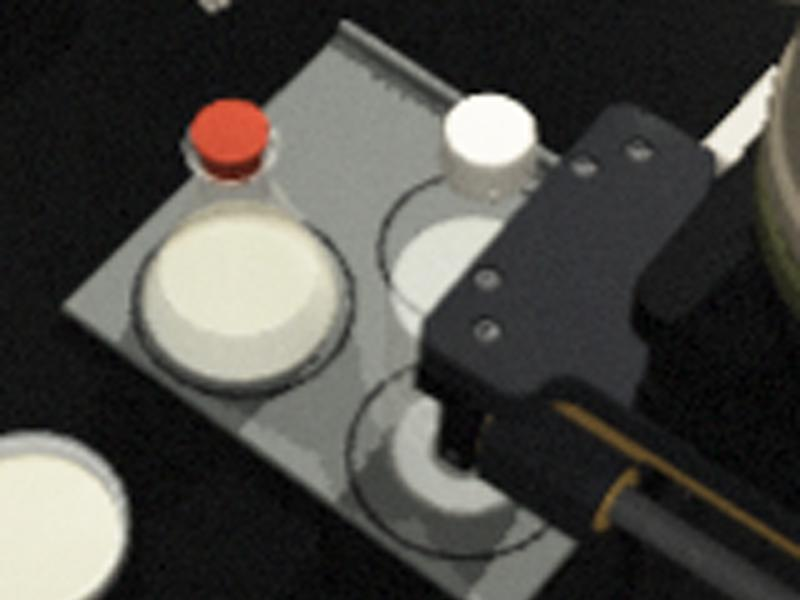

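View pics/t23.png

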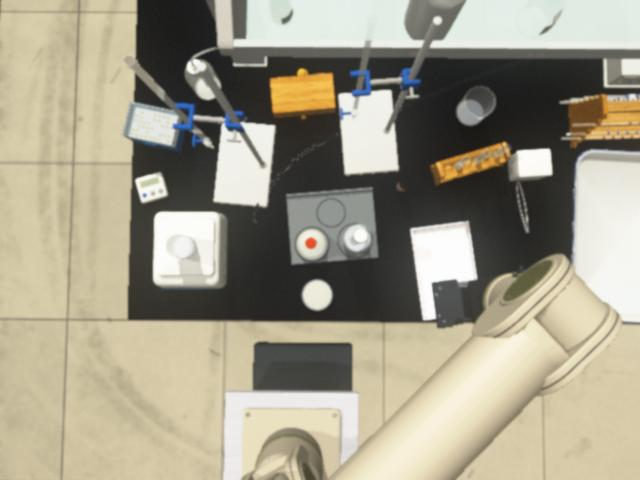

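```bash
python3 - <<'E'
from b import *
im,_,_=load("t23"); 
o=np.hstack([cv2.resize(im[180:280,275:385],(440,400),interpolation=cv2.INTER_CUBIC),cv2.resize((((im[200:300,140:240]/255.)**2.5)*255).astype(np.uint8),(360,400),interpolation=cv2.INTER_CUBIC)]); cv2.imwrite("pics/z19.png",o[:,:,::-1])
h=im.astype(int); c=circ((h[:,:,0]>150)&(h[:,:,1]<90),(290,220,340,260)); print("stop",pt("top0",*c[0],.122))
for f in("top0","t23"):
    h=load(f)[0].astype(int); c=circ(h.min(2)>205,(300,275,335,315)); print("petri",f,c)
    m=(h[:,:,0]-h[:,:,2]>25)&(h[:,:,0]>70); ys,xs=np.nonzero(m[178:196,390:412]); print("vial",xs.mean()+390,ys.mean()+178,len(xs))
E
```

```text
stop [ 0.50163264 -0.04634463  0.122     ]
petri top0 ((316.7272644042969, 294.31817626953125), 12.745619773864746)
vial 399.8 187.4 10
petri t23 ((316.89190673828125, 294.6756896972656), 13.324872016906738)
vial 400.2857142857143 187.78571428571428 14
```

View pics/z19.png

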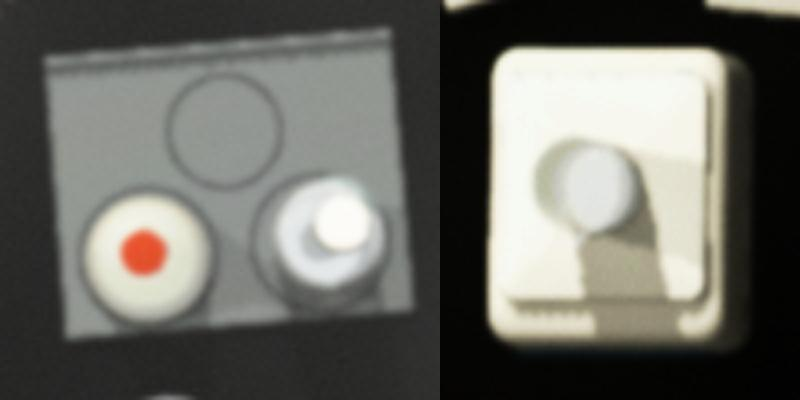

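>>> {"name": "drive_tool", "arguments": {"moves": "0 0 0 0 0;0 0 0 0 0;0 0 0 0 0"}}

```text
time: 51.78
ee_pos: [0.4049, -0.3486, 0.3178]
eef_rot: [0.706, 0.048, -0.705, 0.048]
ft_force: [-0.1, -0.8, 0.5]
width: 0.0873
```

```bash
python3 -c "
from bench import ticket; print(ticket.close_job())"
```

```text
the job is handed in; nothing more can be done
None
```

The job is handed in at about 52 s. I stood the bottle and then the flask in the side tray and let them go. Then I set the small beaker on the stirrer plate, and put the flask back on the front-left ring and the bottle back on the front-right ring.

**Last checks**
- **Glassware:** all three pieces stand upright and released, and the gripper is open and clear of everything.
- **Flask and bottle:** both stand inside their rings in the top view. The stopper came out 1.5 mm from its starting position in the top camera and about 2 mm in the wrist camera. The bottle cap is within about 2 mm of where it began.
- **Beaker:** it is near the middle of the plate. Its rim measured 2 mm from the plate centre in the wrist view. The base in the same view read about 6 mm off, which I put down to shading at the bottom; the top view looked centred.
- **Vial and petri dish:** unchanged within half a pixel.

**What disagreed:** the flask was not gripped on a clean 27 mm stopper. The first grip, at the stopper height given, closed at 38 mm. One higher up closed at 24.5 mm with a 7 N upward push. I held it at about 33 mm in between. It carried steadily both ways.

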